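# Clamp two roller blanks in the sloping ratchet cradle

## Robot

A 6-joint arm with a two-finger parallel gripper is mounted at the origin on the work surface. World frame = base frame: x ahead of the robot, y to its left, z up, the work surface at z = 0. Lengths are in m, angles in rad, forces in N, time in s.
With the tool pointing down it reaches from about 0.25 to 0.775 m from the base axis. Payload 4 kg.
Tool frame: the origin (TCP) lies where the fingers leave the gripper's body, on its centre line; the fingertips stand 97 mm ahead of it and the grasp point (between the pads) lies 78 mm ahead of it; z points along the fingers, y is the line along which they close (so a half turn about z gives the same grasp; the last joint's range is limited). The gripper opens to 94 mm and grips with 3 to 60 N. Pads are 16 mm wide; open, the fingers measure 119 mm over their backs; the gripper's body (75 mm by 177 mm) begins 78 mm behind the grasp point.
Start: joints at [-1.332, 0.087, 1.371, -0, 1.684, -0.103], TCP at [0.184, -0.518, 0.303] pointing down, gripper open.
Joint ranges: [-3.1, 3.1], [-0.76, 2.03], [0.27, 2.55], [-1.08, 4.22], [0.17, 2.65], [-2.57, 2.57]. Speed limits (rad/s): [2.79, 2.79, 3.14, 3.14, 3.14, 3.14].

## Interface

Orientations are given as [roll, pitch, yaw] about the fixed x, y, z axes, in that order (R = Rz(yaw) Ry(pitch) Rx(roll)).
In Python, from bench import robot, eyes gives the robot as it stands. The module is installed in compiled form; this text tells all that it offers.
- The arm moves only by the tool carry_out, never from a script. Its argument "deltas" is a list of rows, each an object of numbers: "dx", "dy", "dz": the shift along the tool's x, y, z each as a share of 0.02 m, from -1 to 1; "wx", "wy", "wz": the turn, a rotation vector about the tool's x, y, z each as a share of 0.12 rad, from -1 to 1; "gripper": the closure in counts, from 0 (fully open) to 255 (shut). In form: [{"dx": .., "dy": .., "dz": .., "wx": .., "wy": .., "wz": .., "gripper": ..}, ...]. A call has 1 to 20 rows; each row shifts and turns the commanded pose from where the row before left it, along the tool's axes as they then stand; what a row does not reach is not made up. A row lasts 1/12 s, in which the tool goes at most 41.7 mm and 7.16 degrees, less where a joint would pass 70% of its speed; a pose out of reach is approached as far as the arm can. A call with a number of a shift or a turn outside -1 to 1 is refused whole. A call with a gripper value outside its range is refused whole. The fingers move at their own pace and stop on an object; the grip force is fixed at half the most. Time passes only in rows, so rows that do not move let the fingers close. It gives the time, the measured TCP pose, the force, the opening and the grip force at its end, in the units of the state.
- robot.get_obs(): the state, without advancing time (a new reading comes with each control period).
- eyes.snapshot(name): name is "side" or "top" or "wrist"; returns the picture (400x640x3 uint8, red, green, blue); there is no depth.
- eyes.get_calibration(name): a dict with "fovy" (degrees; the focal length in pixels is half the picture's height over the tangent of half this angle, whatever the lens; pixels are square), "cx", "cy" (the principal point, pixels), "k1" (the pictures are not rectified: a ray, as slopes to the right and down, at radius r is drawn at 1 + k1 r^2 times it, then the intrinsics apply), "R" (3x3) and "t" (3): a world point X has camera coordinates R X + t. Camera axes: x right, y down, z forward; pixel columns grow to the right and rows downward; lengths in m; the calibration is good to about 2 mm. A picture is of the moment at which its call begins: read the wrist's pose just before it. get_calibration takes no time and is no camera call; for the wrist camera it gives the pose at the moment of the call.
- robot.close_job(): hands the job in; it is judged then, once.
The state is a dict: "time": time; "joint_positions": joint angles; "qvel": joint speeds; "joint_torque": joint torques, N m; "tool_pos": TCP position; "ee_rot": TCP orientation; "wrist_force": force on the tool from outside, world axes, zero at the start; "wrist_torque": the same for the moment, N m; "width": finger opening in m; "finger_force": force on a finger pad.
Only numpy, scipy, OpenCV 4.12 (cv2) and the standard library are available. Lean on these libraries where they do the work, as an engineer would, in place of code of your own. Each camera call takes 0.05 s, during which the arm holds its last target. There are 200 camera calls.

## Task

Lay the two wooden roller blanks end to end in the sloping trough of the green carving cradle, the green-banded one at the bottom against the stop and the red-banded one above it, and let go of them. Then pump the cradle's red-gripped ratchet lever, one full stroke per tooth, until the sprung black nose is pressed in against the stack and holds it tight; do not force the lever, do not shove the orange pusher by hand, and leave the other things on the table where they are.

Things in the scene. Friction and masses are not known exactly. Their poses are not given: they have to be found in the camera images.
- blank_green_mid (a point): Centre of the green-banded roller blank: loose wooden cylinder, 50 mm diameter, 80 mm long, about 110 g, a green band near each end. x is the cylinder's axis (ends alike). At the start it lies level in a V of the rest, its centre 45 mm over the table; the V ends 12 mm below its axis, so it can be grasped across the axis from above. It lies beside the other, 100 mm apart, in either order.
- blank_red_mid (a point): Centre of the red-banded roller blank: same size, mass and axes as the green-banded one, lying beside it on the rest.
- rest: Wooden rest board, fixed for the run, 120 mm (x) by 200 mm (y), 12 mm thick, origin under its centre; its two V saddles run along its x axis at y = -50 and +50 mm.
- trough_low (a point): On the line where a blank's axis lies in the trough, at the stop plate's face, at the low end near the robot. x points up the trough (30 deg above level), y across towards the lever, z square out of it (leaning 30 deg from vertical, to the robot). With the stack home the green blank's centre is at x = 40 mm, the red one's at 120 mm, y = z = 0. A blank let go stays or creeps down to the stop.
- nose_face (a point): Centre of the flat lower face of the black rubber nose (38 mm diameter) on the orange pusher, on the trough's axis line; same axes as trough_low. It starts 202 to 226 mm up the trough from the stop, the pusher's 42 mm wide orange head right behind it.
- pusher (a joint): Travel of the pusher down the trough towards the stop, m (0 is fully back, 0.10 is its limit); a friction brake of about 20 N holds it where it is left.
- nose (a joint): How far the sprung nose is pressed back into the pusher, m: 0 when it touches nothing, 0.008 when fully in; about 6 N per mm. More than 0.001 means that the stack is clamped.
- lever (a joint): Ratchet lever, rad: 0 up (a spring returns it), 0.42 at the low end, where a rubber buffer stops it. A full stroke moves the pusher one tooth, 14 mm (the first less); going up, the pawl slips back over the teeth, so let it rise fully. About 9 N at the grip moves it; once the nose presses on the stack the lever meets a springy stop before its low end: 15 to 20 N clamps well. 3 to 6 strokes.
- lever_grip (a point): Centre of the lever's red grip: a level round bar, 22 mm diameter, 75 mm long, along the trough's y, 180 mm from the pivot. Press it down from above, or pinch it. It starts about 245 mm over the table and swings about 70 mm down and 28 mm towards the robot.
- lever_pivot (a point): Point on the lever's pivot axis level with lever_grip along that axis; the axis is parallel to the trough's y; the down stroke turns it by the negative right-hand sense about that y.
- glue_jar: bystander: squat white-capped jar, 70 mm across, 90 mm tall; origin under its centre. Leave it alone.
- brush_mug: bystander: white mug, 80 mm across, 95 mm tall, with a handle; origin under its centre. Leave it alone.
- water_bowl: bystander: blue bowl, 120 mm across, 60 mm tall; origin under its centre. Leave it alone.
- tape_roll: bystander: flat green ring (tape roll), 90 mm across, 24 mm tall; origin under its centre. Leave it alone.
- mallet: bystander: hammer lying on the table, about 280 mm long; the origin lies near its handle's middle. Leave it alone.
- varnish: bystander: bottle, 60 mm across, 140 mm tall; origin under its centre. Leave it alone.
- sponge_block: bystander: yellow block 110 x 70 x 35 mm; origin under its centre. Leave it alone.
- cradle: The whole cradle, fixed for the run: green base 310 x 220 mm; origin on the table 100 mm level from the stop, x level up-trough. The trough is a steel V 235 mm long whose walls end 12 mm below the blanks' axis line; the stop plate is 66 mm wide and rises 16 mm above that line. The pusher's toothed rack runs beside the trough 94 to 106 mm from its middle, lever beyond it: 90 mm free beside a blank.
There are look-alikes about, which are no part of the job. What is shaped like the part that bears blank_green_mid but blue is not meant.

How it is judged:
By the outcome, as a careful person would: the job done as asked, in the order asked, and still so for the second after the job is handed in, with the robot touching nothing.
It also fails if it takes over 72 s, if anything falls off the work surface, if the arm or the gripper's body presses on something with over 40 N, if the wrist force passes 120 N, or if a joint passes its speed limit or range.

## Working session

There is one attempt and no reset: what is moved stays moved. The work goes in short steps, Python scripts to look and compute and a tool call to move; the robot and the scene stay as the last step left them, time stands still between calls to the robot, and variables do not carry over. Pictures are saved under pics/ and viewed, at most 10 in all, crops included, and the job is handed in when it is done.

Besides the shell and the picture viewer there is one more tool, called as name([rows], argument=value, ...), one row to a line, values as JSON. carry_out: Moves the arm, as the interface text tells. Shift numbers are shares of 0.02 m and turn numbers shares of 0.12 rad, none past 1 either way. Its arguments: {"type":"object","properties":{"deltas":{"type":"array","items":{"type":"object","properties":{"dx":{"type":"number"},"dy":{"type":"number"},"dz":{"type":"number"},"wx":{"type":"number"},"wy":{"type":"number"},"wz":{"type":"number"},"gripper":{"type":"number"}}}}},"required":["deltas"]}

```bash
mkdir -p pics; python3 - <<'E'
from bench import robot, eyes
import cv2,numpy as np
o=robot.get_obs();print(o)
for n in("side","top"):
    im=eyes.snapshot(n);cv2.imwrite(f"pics/{n}0.png",im[:,:,::-1]);c=eyes.get_calibration(n);print(n,c)
E
```

```text
{'time': 0.0, 'joint_positions': array([-1.33210779e+00,  8.79408864e-02,  1.37221710e+00, -5.00848362e-05,
        1.68360766e+00, -1.03074748e-01]), 'qvel': array([-0.00045178,  0.00022312, -0.00033863,  0.00051873,  0.00034858,
        0.00013967]), 'joint_torque': array([ 1.42241197e-04, -3.40183318e+01, -3.02423966e+01,  7.16533000e-02,
        3.30092758e-02, -1.68524903e-04]), 'tool_pos': array([ 0.18424957, -0.51786682,  0.30153052]), 'ee_rot': array([-3.13942607e+00, -1.74069828e-04,  3.41757508e-01]), 'wrist_force': array([-0.48363231, -0.08249258, -0.07984358]), 'wrist_torque': array([-0.01783219,  0.00812445,  0.00013574]), 'finger_force': 0.0, 'width': 0.09375637575886053}
side {'fovy': 49.36075060653252, 'cx': 316.2128547795333, 'cy': 203.89632112005023, 'k1': -0.12329674828788889, 'R': array([[-0.99747924, -0.06734121, -0.02236815],
       [-0.01478607,  0.50555992, -0.86266479],
       [ 0.06940133, -0.86015948, -0.50528124]]), 't': array([0.49549599, 0.16371362, 1.31456868])}
top {'fovy': 53.96063608666781, 'cx': 315.8623897855216, 'cy': 195.8001020067412, 'k1': -0.02376137127178469, 'R': array([[-0.0301123 , -0.99946506,  0.01276127],
       [-0.99177824,  0.02828721, -0.12480288],
       [ 0.12437514, -0.01641445, -0.99209949]]), 't': array([-0.03850796,  0.51649805,  1.45897318])}
```

View pics/top0.png

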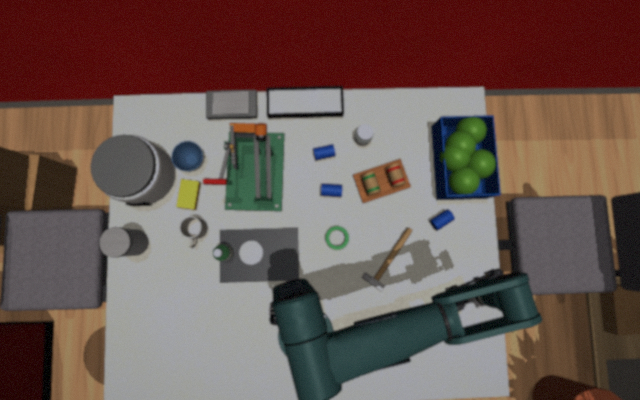

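View pics/side0.png

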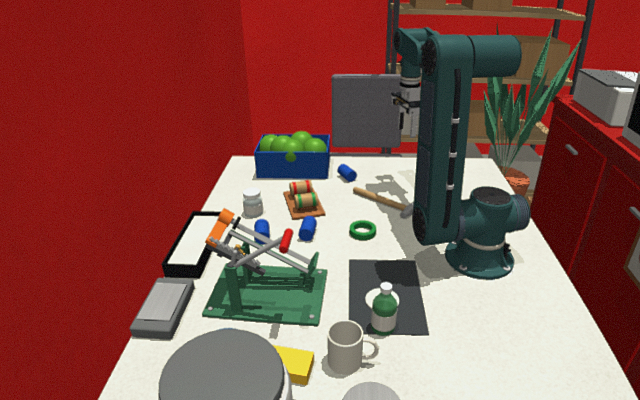

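The top view shows the rest at (382,180), with the green-banded blank at (371,183) and the red-banded one at (396,175). The cradle is at (255,172), with the red grip at (216,181) and the orange pusher at (250,129). The plain blue cylinders at (324,152), (331,190) and (442,219) are the look-alikes. The blanks on the rest have green and red bands, so they fit the description. I'll confirm in one enlarged crop and in the side view.

```bash
cat > h.py <<'E'
import cv2,numpy as np
from bench import robot, eyes
def cam(n):
    c=eyes.get_calibration(n); f=200/np.tan(np.radians(c['fovy']/2)); return c,f
def ray(n,u,v,c=None):
    c0,f=cam(n) if c is None else (c,200/np.tan(np.radians(c['fovy']/2)))
    d=np.array([(u-c0['cx'])/f,(v-c0['cy'])/f]); s=d.copy()
    for _ in range(20): s=d/(1+c0['k1']*(s@s))
    R=np.array(c0['R']);return -R.T@c0['t'], R.T@np.r_[s,1]
def onz(n,u,v,z,c=None):
    o,d=ray(n,u,v,c); return o+d*(z-o[2])/d[2]
def proj(n,X,c=None):
    c0,f=cam(n) if c is None else (c,200/np.tan(np.radians(c['fovy']/2)))
    p=np.asarray(X)@np.array(c0['R']).T+c0['t']; s=p[...,:2]/p[...,2:]
    s=s*(1+c0['k1']*(s**2).sum(-1,keepdims=True)); return s*f+[c0['cx'],c0['cy']]
def tri(obs):
    A=0;b=0
    for n,u,v in obs:
        o,d=ray(n,u,v);d/=np.linalg.norm(d);P=np.eye(3)-np.outer(d,d);A=A+P;b=b+P@o
    return np.linalg.solve(A,b)
E
python3 - <<'E'
import cv2
from h import *
t=cv2.imread('pics/top0.png');s=cv2.imread('pics/side0.png')
a=cv2.resize(t[110:220,195:415],None,fx=3.6,fy=3.6,interpolation=cv2.INTER_CUBIC)
cv2.imwrite('pics/topc.png',a)
a=cv2.resize(s[170:330,190:340],None,fx=3.7,fy=3.7,interpolation=cv2.INTER_CUBIC)
cv2.imwrite('pics/sidec.png',a)
for u,v in((371,183),(396,175)):print(onz('top',u,v,.045))
print(onz('top',255,172,.01))
E
```

```text
[ 0.55649841 -0.26375955  0.045     ]
[ 0.58461799 -0.3605982   0.045     ]
[0.61772208 0.17920838 0.01      ]
```

View pics/topc.png

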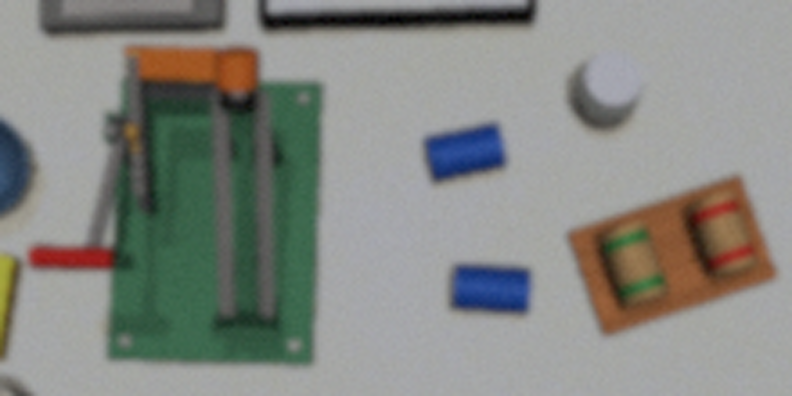

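View pics/sidec.png

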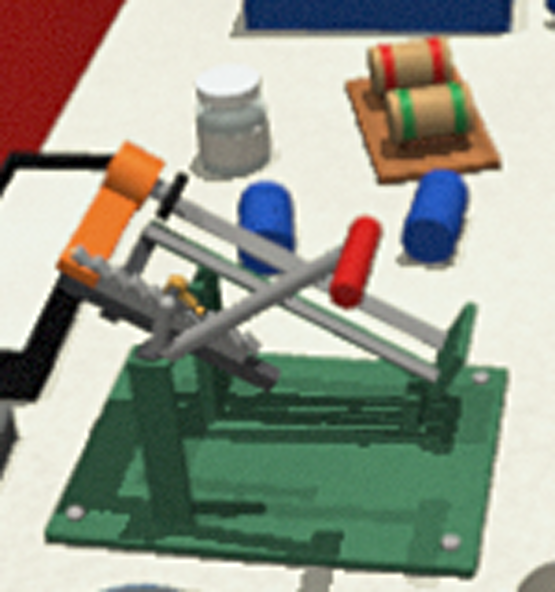

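The crops confirm the green- and red-banded blanks on the rest, which is yawed about 18.5°, nearly the tool's own yaw. The cradle's trough rails run from (226,315) to (246,95) in the top crop, and the red grip lies at (72,257). Next I move over the rest and look with the wrist camera.

carry_out([
  {"dx":1,"dy":-0.18},
  {"dx":1,"dy":-0.18},
  {"dx":1,"dy":-0.18},
  {"dx":1,"dy":-0.18},
  {"dx":1,"dy":-0.18},
  {"dx":1,"dy":-0.18},
  {"dx":1,"dy":-0.18},
  {"dx":1,"dy":-0.18},
  {"dx":1,"dy":-0.18},
  {"dx":1,"dy":-0.18},
  {"dx":1,"dy":-0.18},
  {"dx":1,"dy":-0.18},
  {"dx":1,"dy":-0.18},
  {"dx":1,"dy":-0.18},
  {"dx":1,"dy":-0.18},
  {"dx":1,"dy":-0.18},
  {"dx":1,"dy":-0.18},
  {"dx":1,"dy":-0.18},
  {},
  {},
])

```text
invalid input
```

```bash
python3 - <<'E'
from h import *
import pickle
o=robot.get_obs();c=eyes.get_calibration('wrist');im=eyes.snapshot('wrist')
pickle.dump(c,open('w1.pkl','wb'));cv2.imwrite('pics/w1.png',im[:,:,::-1])
print(o['time'],o['tool_pos'],o['ee_rot']);print(c)
E
```

```text
0.1 [ 0.184287   -0.5178989   0.30161548] [-3.13958538e+00 -2.42984519e-04  3.41771856e-01]
{'fovy': 67.91452179762005, 'cx': 316.8156138759413, 'cy': 201.37687749251518, 'k1': -0.04525104204243643, 'R': array([[ 0.33437631, -0.94243885, -0.00122121],
       [-0.90943205, -0.32300493,  0.26191825],
       [-0.24723639, -0.08646866, -0.96508929]]), 't': array([-0.55048411, -0.02712864,  0.39120254])}
```

View pics/w1.png

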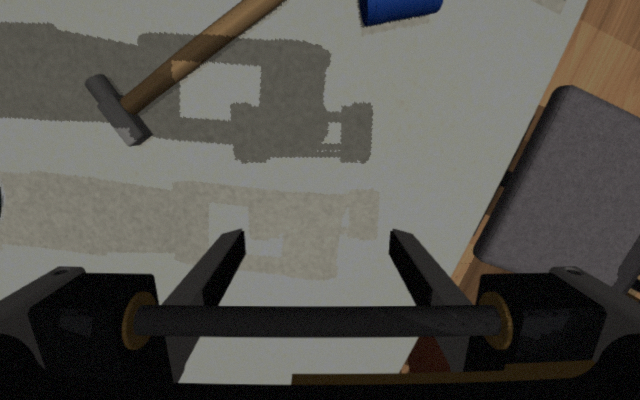

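The wrist picture shows the mallet at (180,60), the fingers at the bottom (230,240) and (400,240), and image "up" along tool +x. The move was refused, probably because rows need every key, so I'll resend with all of them.

carry_out([
  {"dx":1,"dy":-0.18,"dz":0,"wx":0,"wy":0,"wz":0,"gripper":0},
  {"dx":1,"dy":-0.18,"dz":0,"wx":0,"wy":0,"wz":0,"gripper":0},
  {"dx":1,"dy":-0.18,"dz":0,"wx":0,"wy":0,"wz":0,"gripper":0},
  {"dx":1,"dy":-0.18,"dz":0,"wx":0,"wy":0,"wz":0,"gripper":0},
  {"dx":1,"dy":-0.18,"dz":0,"wx":0,"wy":0,"wz":0,"gripper":0},
  {"dx":1,"dy":-0.18,"dz":0,"wx":0,"wy":0,"wz":0,"gripper":0},
  {"dx":1,"dy":-0.18,"dz":0,"wx":0,"wy":0,"wz":0,"gripper":0},
  {"dx":1,"dy":-0.18,"dz":0,"wx":0,"wy":0,"wz":0,"gripper":0},
  {"dx":1,"dy":-0.18,"dz":0,"wx":0,"wy":0,"wz":0,"gripper":0},
  {"dx":1,"dy":-0.18,"dz":0,"wx":0,"wy":0,"wz":0,"gripper":0},
  {"dx":1,"dy":-0.18,"dz":0,"wx":0,"wy":0,"wz":0,"gripper":0},
  {"dx":1,"dy":-0.18,"dz":0,"wx":0,"wy":0,"wz":0,"gripper":0},
  {"dx":1,"dy":-0.18,"dz":0,"wx":0,"wy":0,"wz":0,"gripper":0},
  {"dx":1,"dy":-0.18,"dz":0,"wx":0,"wy":0,"wz":0,"gripper":0},
  {"dx":1,"dy":-0.18,"dz":0,"wx":0,"wy":0,"wz":0,"gripper":0},
  {"dx":1,"dy":-0.18,"dz":0,"wx":0,"wy":0,"wz":0,"gripper":0},
  {"dx":1,"dy":-0.18,"dz":0,"wx":0,"wy":0,"wz":0,"gripper":0},
  {"dx":0,"dy":0,"dz":0,"wx":0,"wy":0,"wz":0,"gripper":0},
])

```text
time: 1.65
tool_pos: [0.4865, -0.3445, 0.3018]
ee_rot: [-3.14, -0.001, 0.346]
wrist_force: [0.1, 0.4, -0.5]
width: 0.0937
finger_force: 0.0
```

```bash
python3 - <<'E'
from h import *
import pickle
o=robot.get_obs();c=eyes.get_calibration('wrist');im=eyes.snapshot('wrist')
pickle.dump(c,open('w1.pkl','wb'));cv2.imwrite('pics/w2.png',im[:,:,::-1])
print(o['time'],o['tool_pos'],o['ee_rot'])
E
```

```text
1.65 [ 0.48653293 -0.34453393  0.30182213] [-3.13999930e+00 -1.09676993e-03  3.45639074e-01]
```

View pics/w2.png

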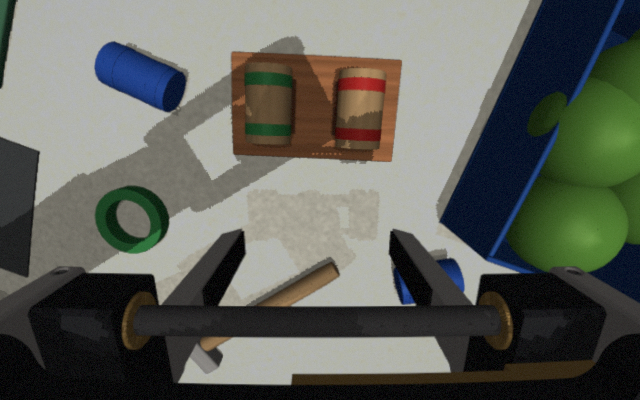

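The wrist view is clear: rest corners at (232,52), (401,61), (393,161), (233,154), the green-banded blank at (269,104) and the red-banded one at (360,108).

```bash
python3 - <<'E'
from h import *
import pickle
from scipy.optimize import least_squares
c=pickle.load(open('w1.pkl','rb'))
px=np.array([(232,52),(401,61),(393,161),(233,154)],float)
loc=np.array([(.06,.1),(.06,-.1),(-.06,-.1),(-.06,.1)])
def W(p,l,z):
    a=p[2];R=np.array([[np.cos(a),-np.sin(a)],[np.sin(a),np.cos(a)]])
    return np.c_[l@R.T+p[:2],np.full(len(l),z)]
r=least_squares(lambda p:(proj('wrist',W(p,loc,.012),c)-px).ravel(),[.57,-.31,.33])
print(r.x,r.fun)
b=W(r.x,np.array([[0,.05],[0,-.05]]),.045);print(b,proj('wrist',b,c))
# mid blank check: from pixel silhouettes
print(onz('wrist',269,104,.06,c),onz('wrist',360,108,.06,c))
o=robot.get_obs();a=o['ee_rot'][2]
for q in b:
    d=q-o['tool_pos'];print(np.cos(a)*d[0]+np.sin(a)*d[1],np.sin(a)*d[0]-np.cos(a)*d[1])
# cradle rough
for n,u,v,z in(("top",322,83,.012),("top",110,357,.012),("top",313,362,.012)):print(onz('top',u/3.6+195,v/3.6+110,z))
for z in(.05,.06,.07): print(z,onz('top',247/3.6+195,320/3.6+110,z))
E
```

```text
[ 0.57123309 -0.31252238  0.29992042] [-1.11550395 -0.53460401  1.88201703 -1.29550528 -0.77793965  1.20617541
 -0.032441    1.05494782]
[[ 0.55646088 -0.26475438  0.045     ]
 [ 0.5860053  -0.36029038  0.045     ]] [[268.97802383 105.37069177]
 [360.16136567 109.60217777]]
[ 0.55785857 -0.26680561  0.06      ] [ 0.58622192 -0.35775457  0.06      ]
0.09438382468239681 -0.05195283745320019
0.08992618006243372 0.047947760164842694
[0.76950572 0.06189989 0.012     ]
[0.47605232 0.29305785 0.012     ]
[0.46452779 0.07753969 0.012     ]
0.05 [0.50689465 0.14255046 0.05      ]
0.06 [0.50568251 0.14137636 0.06      ]
0.07 [0.50447038 0.14020227 0.07      ]
```

Heights and sizes agree: the fit residuals are under 2 px and the blank centres project onto their images. Moving over the green blank and partway down.

carry_out([
  {"dx":0.94,"dy":-0.52,"dz":0,"wx":0,"wy":0,"wz":0,"gripper":0},
  {"dx":0.94,"dy":-0.52,"dz":0,"wx":0,"wy":0,"wz":0,"gripper":0},
  {"dx":0.94,"dy":-0.52,"dz":0,"wx":0,"wy":0,"wz":0,"gripper":0},
  {"dx":0.94,"dy":-0.52,"dz":0,"wx":0,"wy":0,"wz":0,"gripper":0},
  {"dx":0.94,"dy":-0.52,"dz":0,"wx":0,"wy":0,"wz":0.38,"gripper":0},
  {"dx":0,"dy":0,"dz":1,"wx":0,"wy":0,"wz":0,"gripper":0},
  {"dx":0,"dy":0,"dz":1,"wx":0,"wy":0,"wz":0,"gripper":0},
  {"dx":0,"dy":0,"dz":1,"wx":0,"wy":0,"wz":0,"gripper":0},
  {"dx":0,"dy":0,"dz":1,"wx":0,"wy":0,"wz":0,"gripper":0},
  {"dx":0,"dy":0,"dz":0,"wx":0,"wy":0,"wz":0,"gripper":0},
  {"dx":0,"dy":0,"dz":0,"wx":0,"wy":0,"wz":0,"gripper":0},
])

```text
time: 2.62
tool_pos: [0.5541, -0.2664, 0.2213]
ee_rot: [-3.139, 0.003, 0.295]
wrist_force: [-0.3, -0.4, -0.3]
width: 0.094
finger_force: 0.0
```

carry_out([
  {"dx":0.14,"dy":-0.04,"dz":1,"wx":0,"wy":0,"wz":0,"gripper":0},
  {"dx":0,"dy":0,"dz":1,"wx":0,"wy":0,"wz":0,"gripper":0},
  {"dx":0,"dy":0,"dz":1,"wx":0,"wy":0,"wz":0,"gripper":0},
  {"dx":0,"dy":0,"dz":1,"wx":0,"wy":0,"wz":0,"gripper":0},
  {"dx":0,"dy":0,"dz":0.45,"wx":0,"wy":0,"wz":0,"gripper":0},
  {"dx":0,"dy":0,"dz":0,"wx":0,"wy":0,"wz":0,"gripper":255},
  {"dx":0,"dy":0,"dz":0,"wx":0,"wy":0,"wz":0,"gripper":255},
  {"dx":0,"dy":0,"dz":0,"wx":0,"wy":0,"wz":0,"gripper":255},
  {"dx":0,"dy":0,"dz":0,"wx":0,"wy":0,"wz":0,"gripper":255},
  {"dx":0,"dy":0,"dz":0,"wx":0,"wy":0,"wz":0,"gripper":255},
  {"dx":0,"dy":0,"dz":0,"wx":0,"wy":0,"wz":0,"gripper":255},
])

```text
time: 3.53
tool_pos: [0.5582, -0.2647, 0.1349]
ee_rot: [3.14, -0.001, 0.296]
wrist_force: [0.1, -0.4, -0.4]
width: 0.0576
finger_force: 0.0
```

carry_out([
  {"dx":0,"dy":0,"dz":0,"wx":0,"wy":0,"wz":0,"gripper":255},
  {"dx":0,"dy":0,"dz":0,"wx":0,"wy":0,"wz":0,"gripper":255},
  {"dx":0,"dy":0,"dz":0,"wx":0,"wy":0,"wz":0,"gripper":255},
  {"dx":0,"dy":0,"dz":0,"wx":0,"wy":0,"wz":0,"gripper":255},
])

```text
time: 3.87
tool_pos: [0.5575, -0.2624, 0.1345]
ee_rot: [-3.137, -0.0, 0.297]
wrist_force: [-2.6, 5.5, 5.0]
width: 0.0494
finger_force: 30.0
```

The green blank is gripped (49.4 mm wide, 30 N). Lifting it, turning to the cradle's yaw and moving to look at the cradle.

carry_out([
  {"dx":0,"dy":0,"dz":-0.6,"wx":0,"wy":0,"wz":0,"gripper":255},
  {"dx":0,"dy":0,"dz":-1,"wx":0,"wy":0,"wz":0,"gripper":255},
  {"dx":0,"dy":0,"dz":-1,"wx":0,"wy":0,"wz":0,"gripper":255},
  {"dx":0,"dy":0,"dz":-1,"wx":0,"wy":0,"wz":0,"gripper":255},
  {"dx":0,"dy":0,"dz":-1,"wx":0,"wy":0,"wz":0.96,"gripper":255},
  {"dx":0,"dy":0,"dz":-1,"wx":0,"wy":0,"wz":0.96,"gripper":255},
  {"dx":0,"dy":0,"dz":-1,"wx":0,"wy":0,"wz":0.96,"gripper":255},
  {"dx":-0.39,"dy":-0.99,"dz":-1,"wx":0,"wy":0,"wz":0,"gripper":255},
  {"dx":-0.39,"dy":-0.99,"dz":-1,"wx":0,"wy":0,"wz":0,"gripper":255},
  {"dx":-0.39,"dy":-0.99,"dz":-1,"wx":0,"wy":0,"wz":0,"gripper":255},
  {"dx":-0.39,"dy":-0.99,"dz":-1,"wx":0,"wy":0,"wz":0,"gripper":255},
  {"dx":-0.39,"dy":-0.99,"dz":-0.7,"wx":0,"wy":0,"wz":0,"gripper":255},
  {"dx":-0.39,"dy":-0.99,"dz":0,"wx":0,"wy":0,"wz":0,"gripper":255},
  {"dx":-0.39,"dy":-0.99,"dz":0,"wx":0,"wy":0,"wz":0,"gripper":255},
  {"dx":-0.39,"dy":-0.99,"dz":0,"wx":0,"wy":0,"wz":0,"gripper":255},
  {"dx":-0.39,"dy":-0.99,"dz":0,"wx":0,"wy":0,"wz":0,"gripper":255},
  {"dx":-0.39,"dy":-0.99,"dz":0,"wx":0,"wy":0,"wz":0,"gripper":255},
  {"dx":-0.39,"dy":-0.99,"dz":0,"wx":0,"wy":0,"wz":0,"gripper":255},
])

```text
time: 5.37
tool_pos: [0.4823, -0.0421, 0.3604]
ee_rot: [3.141, -0.001, -0.05]
wrist_force: [-0.3, -0.1, -1.8]
width: 0.0495
finger_force: 30.0
```

carry_out([
  {"dx":-0.39,"dy":-0.99,"dz":0,"wx":0,"wy":0,"wz":0,"gripper":255},
  {"dx":-0.39,"dy":-0.99,"dz":0,"wx":0,"wy":0,"wz":0,"gripper":255},
  {"dx":-0.39,"dy":-0.99,"dz":0,"wx":0,"wy":0,"wz":0,"gripper":255},
  {"dx":-0.39,"dy":-0.99,"dz":0,"wx":0,"wy":0,"wz":0,"gripper":255},
  {"dx":-0.39,"dy":-0.99,"dz":0,"wx":0,"wy":0,"wz":0,"gripper":255},
  {"dx":-0.39,"dy":-0.99,"dz":0,"wx":0,"wy":0,"wz":0,"gripper":255},
  {"dx":-0.39,"dy":-0.99,"dz":0,"wx":0,"wy":0,"wz":0,"gripper":255},
  {"dx":-0.39,"dy":-0.99,"dz":0,"wx":0,"wy":0,"wz":0,"gripper":255},
  {"dx":0,"dy":0,"dz":0,"wx":0,"wy":0,"wz":0,"gripper":255},
  {"dx":0,"dy":0,"dz":0,"wx":0,"wy":0,"wz":0,"gripper":255},
])

```text
time: 6.2
tool_pos: [0.4281, 0.1189, 0.3604]
ee_rot: [3.141, -0.002, -0.048]
wrist_force: [-0.5, -1.0, -1.1]
width: 0.0495
finger_force: 30.0
```

```bash
python3 - <<'E'
from h import *
import pickle
o=robot.get_obs();c=eyes.get_calibration('wrist');im=eyes.snapshot('wrist')
pickle.dump(c,open('w3.pkl','wb'));cv2.imwrite('pics/w3.png',cv2.resize(im[:,:,::-1],(800,500),interpolation=cv2.INTER_CUBIC))
print(o['time'],o['tool_pos'],o['ee_rot'],o['width'],o['finger_force'],o['wrist_force'])
print(-np.array(c['R']).T@c['t'])
E
```

```text
6.2 [0.42810001 0.11887792 0.36035872] [ 3.14081407e+00 -1.71587436e-03 -4.76506645e-02] 0.049475227780353424 29.998801946640015 [-0.49147993 -0.95932422 -1.08894465]
[0.50408584 0.11414758 0.44281422]
```

View pics/w3.png

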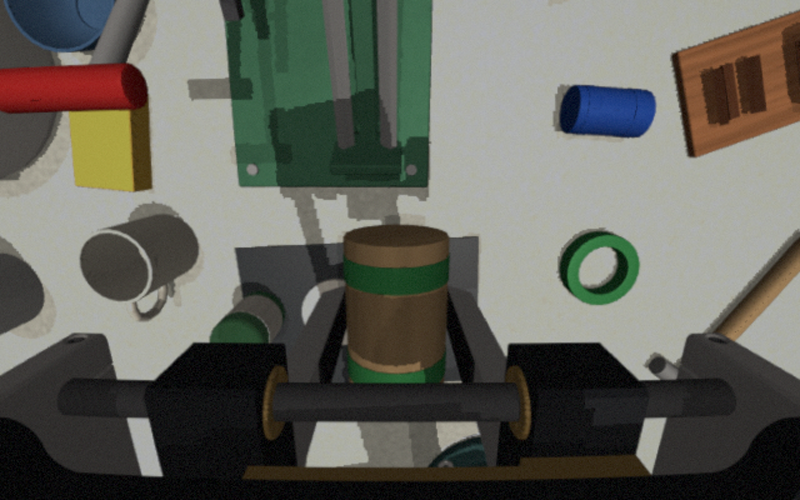

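The wrist view shows the gripped blank at (395,300), the cradle base's near edge at (238..429,187), the stop at about (365,165), the rails going up from (345,148) and (388,148), and the grip's end at (135,87). I'll make one composite of zooms to fit the cradle pose.

```bash
python3 - <<'E'
import cv2,numpy as np
from h import eyes
t=cv2.imread('pics/top0.png');s=cv2.imread('pics/side0.png');w=cv2.resize(cv2.imread('pics/w3.png'),(640,400),interpolation=cv2.INTER_AREA)
C=np.zeros((600,800,3),np.uint8)
def put(im,u0,u1,v0,v1,k,X,Y):
    a=cv2.resize(im[v0:v1,u0:u1],None,fx=k,fy=k,interpolation=cv2.INTER_CUBIC)
    a=cv2.convertScaleAbs(a,alpha=1.5)
    C[Y:Y+a.shape[0],X:X+a.shape[1]]=a[:600-Y,:800-X]
put(s,250,340,205,295,4.4,0,0)
put(t,225,285,180,210,6.6,0,398)
put(w,180,350,20,160,2.35,400,0)
put(s,205,250,200,230,8.8,400,332)
cv2.imwrite('pics/comp.png',C)
E
```

```text
(no output)
```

View pics/comp.png

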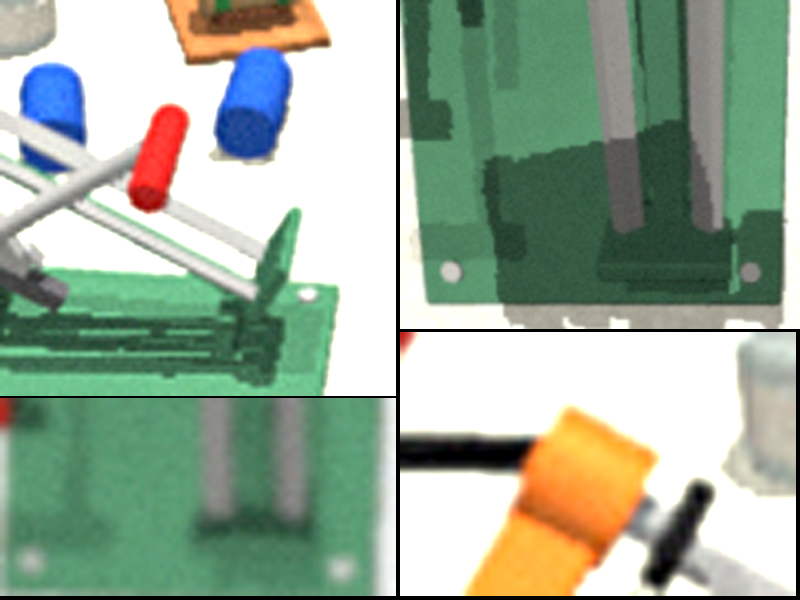

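The composite gives the stop's top edge in the wrist view at (598..730,262) and the rail ends at Y=230. In the side view the stop's top corners are (297,210) and (273,253), the grip centre is (161,157) and the nose is (678,535).

```bash
cat > fit.py <<'E'
from h import *
import pickle
from scipy.optimize import least_squares
W3=pickle.load(open('w3.pkl','rb'));TC,SC=eyes.get_calibration('top'),eyes.get_calibration('side')
s3=.5;c3=3**.5/2
def fr(p):
    a=p[2];Rz=np.array([[np.cos(a),-np.sin(a),0],[np.sin(a),np.cos(a),0],[0,0,1]])
    return Rz
def T(p,q): # trough coords -> world
    q=np.asarray(q,float);L=np.array([q[0]*c3-q[2]*s3-.1,q[1],q[0]*s3+q[2]*c3+p[3]])
    return fr(p)@L+[p[0],p[1],0]
def B(p,x,y): return fr(p)@np.array([p[4]+x*.155,p[5]+y*.11,p[6]])+[p[0],p[1],0]
W='wrist';S='side';O='top'
def F(p):
    w=p[7];n=p[8]
    return [(W,W3,T(p,(0,.033,.016)),(264.3,131.5)),(W,W3,T(p,(0,-.033,.016)),(320.4,131.5)),
    (W,W3,T(p,(0,w,-.012)),(270.6,117.9)),(W,W3,T(p,(0,-w,-.012)),(317,117.9)),
    (S,SC,T(p,(0,-.033,.016)),(317.5,252.7)),(S,SC,T(p,(0,.033,.016)),(312,262.5)),
    (O,TC,T(p,(0,.033,.016)),(254.7,199.5)),(O,TC,T(p,(0,-.033,.016)),(272,199.5)),
    (W,W3,B(p,-1,1),(191.9,148.9)),(W,W3,B(p,-1,-1),(342.6,148.9)),
    (O,TC,B(p,1,-1),(284.4,133.1)),(O,TC,B(p,-1,1),(225.6,209.2)),(O,TC,B(p,-1,-1),(281.9,210.6)),
    (S,SC,B(p,-1,-1),(327.3,269.7)),(S,SC,B(p,-1,1),(317.8,325.2)),(S,SC,B(p,1,1),(202.7,316.2)),
    (S,SC,T(p,(n,0,0)),(236.6,223.1)),(O,TC,T(p,(n,0,0.005)),(260.8,137.2))]
def res(p): return np.concatenate([proj(k,X,c)-u for k,c,X,u in F(p)])
r=least_squares(res,[.6,.14,-.05,.08,0,.03,.012,.028,.21],loss='soft_l1')
if __name__=='__main__':
    p=r.x;print(p.round(4));print(res(p).reshape(-1,2).round(1).tolist())
    print('low',T(p,(0,0,0)),'g',T(p,(.04,0,0)))
    g=tri([(S,286.6,240.7),(O,215.3,181.4)]);print('grip',g,proj(S,g),proj(O,g),'w3 right end',proj(W,g-fr(p)@[0,.0375,0],W3))
    pickle.dump(p,open('p.pkl','wb'))
E
python3 fit.py
```

```text
[ 0.6029  0.1363 -0.0498  0.0825  0.0182  0.0452  0.0016  0.028   0.2261]
[[-0.6, -0.4], [1.2, -0.5], [0.2, 0.7], [0.2, 0.7], [-3.5, -2.6], [-1.0, 2.4], [-1.4, 0.9], [-0.5, 1.3], [1.4, 0.5], [-0.6, 0.3], [-0.1, -0.1], [-0.8, 0.8], [0.0, 0.6], [-1.5, 0.4], [-0.5, -0.3], [-2.5, -0.7], [-1.1, 0.0], [0.1, 1.7]]
low [0.50301505 0.1412459  0.08250356] g [0.53761309 0.13952084 0.10250356]
grip [0.54268428 0.27602847 0.24536999] [285.55605912 240.5485452 ] [215.3587566  182.13597986] w3 right end [117.44832257  73.70436974]
```

The fit is consistent: the grip height is 0.245 m as described, most residuals are about 1 px, and the trough is at (0.503, 0.141, 0.0825). Tilting the tool to match the trough.

carry_out([
  {"dx":0,"dy":0,"dz":0,"wx":0,"wy":0.873,"wz":0,"gripper":255},
  {"dx":0,"dy":0,"dz":0,"wx":0,"wy":0.873,"wz":0,"gripper":255},
  {"dx":0,"dy":0,"dz":0,"wx":0,"wy":0.873,"wz":0,"gripper":255},
  {"dx":0,"dy":0,"dz":0,"wx":0,"wy":0.873,"wz":0,"gripper":255},
  {"dx":0,"dy":0,"dz":0,"wx":0,"wy":0.873,"wz":0,"gripper":255},
  {"dx":0,"dy":0,"dz":0,"wx":0,"wy":0,"wz":0,"gripper":255},
  {"dx":0,"dy":0,"dz":0,"wx":0,"wy":0,"wz":0,"gripper":255},
])

```text
time: 6.83
tool_pos: [0.4275, 0.1178, 0.3593]
ee_rot: [3.141, -0.522, -0.05]
wrist_force: [-0.0, -0.4, -0.2]
width: 0.0493
finger_force: 30.0
```

```bash
cat > go.py <<'E'
import sys,pickle
from h import *
from scipy.spatial.transform import Rotation as Ro
p=pickle.load(open('p.pkl','rb'));a=p[2];c3=3**.5/2
Rz=Ro.from_euler('z',a).as_matrix();Tr=Rz@np.array([[c3,0,-.5],[0,1,0],[.5,0,c3]])
low=Rz@np.array([-.1,0,p[3]])+[p[0],p[1],0]
o=robot.get_obs();R=Ro.from_euler('xyz',o['ee_rot']).as_matrix()
q=Tr.T@(o['tool_pos']-low)
print('t',o['time'],'TCP in trough mm',(q*1e3).round(1),'F trough',(Tr.T@o['wrist_force']).round(1),'w',o['width'],o['finger_force'])
print('rot err to trough grasp (tool rotvec /0.12)',(Ro.from_matrix(R.T@Tr@np.diag([1,-1,-1])).as_rotvec()/.12).round(2))
if len(sys.argv)>1:
    X=low+Tr@(np.array(list(map(float,sys.argv[1:4])))/1e3)
    print('world',X,'tool delta in rows',(R.T@(X-o['tool_pos'])/.02).round(2))
E
python3 go.py 48 0 130; python3 go.py 48 0 91
```

```text
t 6.8333 TCP in trough mm [ 74.1 -27.2 276.8] F trough [-0.1 -0.4 -0.2] w 0.049314296456652536 29.998762607574463
rot err to trough grasp (tool rotvec /0.12) [ 0.01  0.02 -0.  ]
world [0.47961334 0.14241271 0.21908687] tool delta in rows [-1.29 -1.37  7.34]
t 6.8333 TCP in trough mm [ 74.1 -27.2 276.8] F trough [-0.1 -0.4 -0.2] w 0.049314296456652536 29.998762607574463
rot err to trough grasp (tool rotvec /0.12) [ 0.01  0.02 -0.  ]
world [0.49908915 0.14144165 0.18531187] tool delta in rows [-1.29 -1.37  9.29]
```

carry_out([
  {"dx":-0.37,"dy":-0.46,"dz":1,"wx":0,"wy":0,"wz":0,"gripper":255},
  {"dx":-0.37,"dy":-0.46,"dz":1,"wx":0,"wy":0,"wz":0,"gripper":255},
  {"dx":-0.36,"dy":-0.45,"dz":1,"wx":0,"wy":0,"wz":0,"gripper":255},
  {"dx":0,"dy":0,"dz":1,"wx":0,"wy":0,"wz":0,"gripper":255},
  {"dx":0,"dy":0,"dz":1,"wx":0,"wy":0,"wz":0,"gripper":255},
  {"dx":0,"dy":0,"dz":1,"wx":0,"wy":0,"wz":0,"gripper":255},
  {"dx":0,"dy":0,"dz":1,"wx":0,"wy":0,"wz":0,"gripper":255},
  {"dx":0,"dy":0,"dz":1,"wx":0,"wy":0,"wz":0,"gripper":255},
  {"dx":0,"dy":0,"dz":0,"wx":0,"wy":0,"wz":0,"gripper":255},
  {"dx":0,"dy":0,"dz":0,"wx":0,"wy":0,"wz":0,"gripper":255},
])

```text
time: 7.67
tool_pos: [0.4912, 0.1421, 0.2089]
ee_rot: [3.14, -0.519, -0.051]
wrist_force: [0.7, 0.2, -0.9]
width: 0.0491
finger_force: 30.0
```

```bash
python3 go.py 50 0 92
python3 - <<'E'
from h import *
im=eyes.snapshot('side')[:,:,::-1];t=eyes.snapshot('top')[:,:,::-1]
a=cv2.resize(im[205:295,225:340],None,fx=5.2,fy=5.2,interpolation=cv2.INTER_CUBIC);cv2.imwrite('pics/s2.png',a)
E
```

```text
t 7.6667 TCP in trough mm [ 52.9   0.3 115.4] F trough [ 0.2  0.3 -1.1] w 0.04910701239452264 29.99865621328354
rot err to trough grasp (tool rotvec /0.12) [ 0.02  0.04 -0.  ]
world [0.50031967 0.14138029 0.1871779 ] tool delta in rows [-0.14  0.01  1.17]
```

View pics/s2.png

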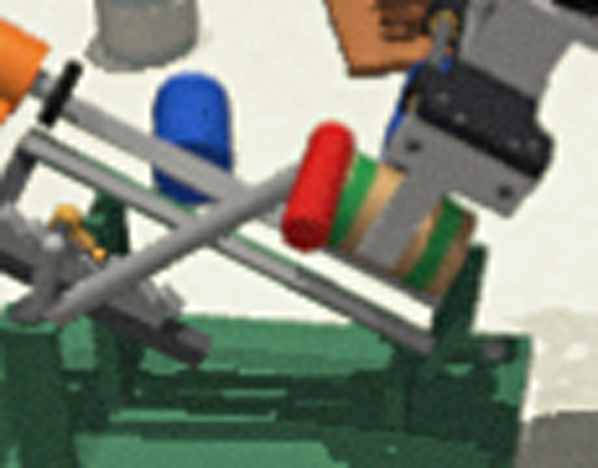

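The side view shows the blank parallel to the trough and above it, its low end at (468,262) just up-trough of the stop at (480,250). Lowering gently.

carry_out([
  {"dx":0,"dy":0,"dz":0.5,"wx":0,"wy":0,"wz":0,"gripper":255},
  {"dx":0,"dy":0,"dz":0.4,"wx":0,"wy":0,"wz":0,"gripper":255},
  {"dx":0,"dy":0,"dz":0.1,"wx":0,"wy":0,"wz":0,"gripper":255},
  {"dx":0,"dy":0,"dz":0.1,"wx":0,"wy":0,"wz":0,"gripper":255},
  {"dx":0,"dy":0,"dz":0,"wx":0,"wy":0,"wz":0,"gripper":255},
  {"dx":0,"dy":0,"dz":0,"wx":0,"wy":0,"wz":0,"gripper":255},
])

```text
time: 8.27
tool_pos: [0.5015, 0.1424, 0.1911]
ee_rot: [3.141, -0.524, -0.049]
wrist_force: [0.4, -0.6, -2.1]
width: 0.0495
finger_force: 30.0
```

```bash
python3 go.py 42 0 90
```

```text
t 8.2667 TCP in trough mm [52.9  1.1 94.8] F trough [-0.7 -0.6 -2. ] w 0.049451719813848535 29.998757243156433
rot err to trough grasp (tool rotvec /0.12) [-0. -0.  0.]
world [0.49439882 0.14167551 0.18144585] tool delta in rows [-0.55  0.05  0.24]
```

carry_out([
  {"dx":0,"dy":0.05,"dz":0.1,"wx":0,"wy":0,"wz":0,"gripper":255},
  {"dx":0,"dy":0,"dz":0.1,"wx":0,"wy":0,"wz":0,"gripper":255},
  {"dx":0,"dy":0,"dz":0.0,"wx":0,"wy":0,"wz":0,"gripper":255},
  {"dx":0,"dy":0,"dz":0,"wx":0,"wy":0,"wz":0,"gripper":255},
])

```text
time: 8.6
tool_pos: [0.5035, 0.1427, 0.1897]
ee_rot: [-3.137, -0.526, -0.051]
wrist_force: [-8.1, 4.1, 5.3]
width: 0.0498
finger_force: 30.0
```

```bash
python3 go.py 42 0 88
```

```text
t 8.6 TCP in trough mm [54.   1.4 92.6] F trough [-4.5  3.7  8.8] w 0.04983948681856894 30.00029593706131
rot err to trough grasp (tool rotvec /0.12) [-0.03 -0.02 -0.01]
world [0.49539758 0.14162571 0.1797138 ] tool delta in rows [-0.6   0.07  0.23]
```

Touching the trough floor. I'll ease off slightly, recentre 1–2 mm and slide down towards the stop.

carry_out([
  {"dx":-0.1,"dy":-0.08,"dz":-0.06,"wx":0,"wy":0,"wz":0,"gripper":255},
  {"dx":-0.1,"dy":0,"dz":0,"wx":0,"wy":0,"wz":0,"gripper":255},
  {"dx":-0.1,"dy":0,"dz":0,"wx":0,"wy":0,"wz":0,"gripper":255},
  {"dx":-0.1,"dy":0,"dz":0,"wx":0,"wy":0,"wz":0,"gripper":255},
  {"dx":0,"dy":0,"dz":0,"wx":0,"wy":0,"wz":0,"gripper":255},
  {"dx":0,"dy":0,"dz":0,"wx":0,"wy":0,"wz":0,"gripper":255},
])

```text
time: 9.1
tool_pos: [0.4965, 0.1436, 0.1855]
ee_rot: [-3.14, -0.526, -0.05]
wrist_force: [-0.3, 2.1, 2.7]
width: 0.0496
finger_force: 30.0
```

```bash
python3 go.py 42 0 92
```

```text
t 9.1 TCP in trough mm [45.7  2.  92.5] F trough [1.  2.1 2.5] w 0.049628734928070004 29.998698234558105
rot err to trough grasp (tool rotvec /0.12) [-0.01 -0.02 -0.  ]
world [0.49340006 0.1417253  0.1831779 ] tool delta in rows [-0.19  0.1   0.02]
```

carry_out([
  {"dx":-0.1,"dy":0,"dz":0,"wx":0,"wy":0,"wz":0,"gripper":255},
  {"dx":-0.1,"dy":0,"dz":0,"wx":0,"wy":0,"wz":0,"gripper":255},
  {"dx":0,"dy":0,"dz":0,"wx":0,"wy":0,"wz":0,"gripper":255},
  {"dx":0,"dy":0,"dz":0,"wx":0,"wy":0,"wz":0,"gripper":255},
])

```text
time: 9.43
tool_pos: [0.4931, 0.1437, 0.1834]
ee_rot: [-3.141, -0.526, -0.05]
wrist_force: [1.6, 3.4, 4.8]
width: 0.0493
finger_force: 30.0
```

```bash
python3 go.py 42 0 92
```

```text
t 9.4333 TCP in trough mm [41.7  2.  92.4] F trough [3.7 3.5 3.4] w 0.0492995788742198 29.99871164560318
rot err to trough grasp (tool rotvec /0.12) [-0.01 -0.02  0.  ]
world [0.49340006 0.1417253  0.1831779 ] tool delta in rows [0.01 0.1  0.02]
```

carry_out([
  {"dx":-0.1,"dy":-0.03,"dz":0,"wx":0,"wy":0,"wz":0,"gripper":255},
  {"dx":0,"dy":0,"dz":0,"wx":0,"wy":0,"wz":0,"gripper":255},
  {"dx":0,"dy":0,"dz":0,"wx":0,"wy":0,"wz":0,"gripper":255},
])

```text
time: 9.68
tool_pos: [0.4923, 0.1439, 0.183]
ee_rot: [3.141, -0.529, -0.049]
wrist_force: [5.4, 1.6, 3.1]
width: 0.0494
finger_force: 30.0
```

```bash
python3 go.py 42 0 92
```

```text
t 9.6833 TCP in trough mm [40.9  2.1 92.5] F trough [6.1 1.9 0.1] w 0.04939454034433773 30.000348687171936
rot err to trough grasp (tool rotvec /0.12) [-0.   -0.04  0.  ]
world [0.49340006 0.1417253  0.1831779 ] tool delta in rows [0.06 0.11 0.02]
```

The blank is against the stop (6 N). Releasing and retreating along the tool axis.

carry_out([
  {"dx":0,"dy":0,"dz":0,"wx":0,"wy":0,"wz":0,"gripper":0},
  {"dx":0,"dy":0,"dz":0,"wx":0,"wy":0,"wz":0,"gripper":0},
  {"dx":0,"dy":0,"dz":0,"wx":0,"wy":0,"wz":0,"gripper":0},
  {"dx":0,"dy":0,"dz":0,"wx":0,"wy":0,"wz":0,"gripper":0},
  {"dx":0,"dy":0,"dz":0,"wx":0,"wy":0,"wz":0,"gripper":0},
  {"dx":0,"dy":0,"dz":-0.5,"wx":0,"wy":0,"wz":0,"gripper":0},
  {"dx":0,"dy":0,"dz":-1,"wx":0,"wy":0,"wz":0,"gripper":0},
  {"dx":0,"dy":0,"dz":-1,"wx":0,"wy":0,"wz":0,"gripper":0},
  {"dx":0,"dy":0,"dz":-1,"wx":0,"wy":0,"wz":0,"gripper":0},
  {"dx":0,"dy":0,"dz":-1,"wx":0,"wy":0,"wz":0,"gripper":0},
  {"dx":0,"dy":0,"dz":-1,"wx":0,"wy":0,"wz":0,"gripper":0},
  {"dx":0,"dy":0,"dz":-1,"wx":0,"wy":0,"wz":0,"gripper":0},
  {"dx":0,"dy":0,"dz":-1,"wx":0,"wy":0,"wz":0,"gripper":0},
  {"dx":0,"dy":0,"dz":0,"wx":0,"wy":-0.873,"wz":0,"gripper":0},
  {"dx":0,"dy":0,"dz":0,"wx":0,"wy":-0.873,"wz":0,"gripper":0},
  {"dx":0,"dy":0,"dz":0,"wx":0,"wy":-0.873,"wz":0,"gripper":0},
  {"dx":0,"dy":0,"dz":0,"wx":0,"wy":-0.873,"wz":0,"gripper":0},
  {"dx":0,"dy":0,"dz":0,"wx":0,"wy":-0.873,"wz":0,"gripper":0},
  {"dx":0,"dy":0,"dz":0,"wx":0,"wy":0,"wz":0,"gripper":0},
  {"dx":0,"dy":0,"dz":0,"wx":0,"wy":0,"wz":0,"gripper":0},
])

```text
time: 11.35
tool_pos: [0.4165, 0.1476, 0.3113]
ee_rot: [3.141, -0.001, -0.05]
wrist_force: [0.3, 0.1, 0.9]
width: 0.0939
finger_force: 0.0
```

```bash
python3 - <<'E'
from h import *
o=robot.get_obs();print(o['tool_pos'],o['ee_rot'])
im=eyes.snapshot('top')[:,:,::-1];cv2.imwrite('pics/top2.png',im)
c=eyes.get_calibration('wrist');w=eyes.snapshot('wrist')[:,:,::-1];cv2.imwrite('pics/w4.png',w)
import pickle;pickle.dump(c,open('w4.pkl','wb'))
p=pickle.load(open('p.pkl','rb'))
from fit import T
hsv=cv2.cvtColor(w,cv2.COLOR_BGR2HSV)
pr=[proj('wrist',T(p,(x,.002,.025)),c) for x in(0,.02,.04,.06,.08,.1)];print(np.round(pr,0).tolist())
for q in pr:
    u,v=q.astype(int)
    if 0<=u<640 and 0<=v<400: print((u,v),w[v,u])
x=np.array([.586,-.3603,.31])-o['tool_pos'];a=.3;print('dx,dy rows at yaw .3',(np.cos(a)*x[0]+np.sin(a)*x[1])/.02,(np.sin(a)*x[0]-np.cos(a)*x[1])/.02,x)
E
```

```text
[0.41646989 0.14763455 0.31133629] [ 3.14102171e+00 -9.56081658e-04 -5.00780659e-02]
[[315.0, 123.0], [315.0, 103.0], [315.0, 81.0], [315.0, 57.0], [315.0, 30.0], [315.0, 0.0]]
(np.int64(315), np.int64(122)) [38 60 77]
(np.int64(315), np.int64(103)) [36 57 64]
(np.int64(315), np.int64(81)) [ 75 108 135]
(np.int64(315), np.int64(57)) [50 97 38]
(np.int64(315), np.int64(30)) [ 57  83 104]
(np.int64(315), np.int64(0)) [60 82 48]
dx,dy rows at yaw .3 0.5926688071936137 26.767399233032794 [ 0.16953011 -0.50793455 -0.00133629]
```

The blank is where it should be (wood and green band pixels on the predicted axis). Going for the red one.

carry_out([
  {"dx":0,"dy":0,"dz":0,"wx":0,"wy":0,"wz":-0.97,"gripper":0},
  {"dx":0,"dy":0,"dz":0,"wx":0,"wy":0,"wz":-0.97,"gripper":0},
  {"dx":0,"dy":0,"dz":0,"wx":0,"wy":0,"wz":-0.97,"gripper":0},
  {"dx":0.02,"dy":1,"dz":0,"wx":0,"wy":0,"wz":0,"gripper":0},
  {"dx":0.02,"dy":1,"dz":0,"wx":0,"wy":0,"wz":0,"gripper":0},
  {"dx":0.02,"dy":1,"dz":0,"wx":0,"wy":0,"wz":0,"gripper":0},
  {"dx":0.02,"dy":1,"dz":0,"wx":0,"wy":0,"wz":0,"gripper":0},
  {"dx":0.02,"dy":1,"dz":0,"wx":0,"wy":0,"wz":0,"gripper":0},
  {"dx":0.02,"dy":1,"dz":0,"wx":0,"wy":0,"wz":0,"gripper":0},
  {"dx":0.02,"dy":1,"dz":0,"wx":0,"wy":0,"wz":0,"gripper":0},
  {"dx":0.02,"dy":1,"dz":0,"wx":0,"wy":0,"wz":0,"gripper":0},
  {"dx":0.02,"dy":1,"dz":0,"wx":0,"wy":0,"wz":0,"gripper":0},
  {"dx":0.02,"dy":1,"dz":0,"wx":0,"wy":0,"wz":0,"gripper":0},
  {"dx":0.02,"dy":1,"dz":0,"wx":0,"wy":0,"wz":0,"gripper":0},
  {"dx":0.02,"dy":1,"dz":0,"wx":0,"wy":0,"wz":0,"gripper":0},
  {"dx":0.02,"dy":1,"dz":0,"wx":0,"wy":0,"wz":0,"gripper":0},
  {"dx":0.02,"dy":1,"dz":0,"wx":0,"wy":0,"wz":0,"gripper":0},
  {"dx":0.02,"dy":1,"dz":0,"wx":0,"wy":0,"wz":0,"gripper":0},
  {"dx":0.02,"dy":1,"dz":0,"wx":0,"wy":0,"wz":0,"gripper":0},
  {"dx":0.02,"dy":1,"dz":0,"wx":0,"wy":0,"wz":0,"gripper":0},
])

```text
time: 13.12
tool_pos: [0.5224, -0.1751, 0.3124]
ee_rot: [3.139, -0.002, 0.301]
wrist_force: [0.1, -0.1, 0.1]
width: 0.0941
finger_force: 0.0
```

carry_out([
  {"dx":0.02,"dy":1,"dz":0,"wx":0,"wy":0,"wz":0,"gripper":0},
  {"dx":0.02,"dy":1,"dz":0,"wx":0,"wy":0,"wz":0,"gripper":0},
  {"dx":0.02,"dy":1,"dz":0,"wx":0,"wy":0,"wz":0,"gripper":0},
  {"dx":0.02,"dy":1,"dz":0,"wx":0,"wy":0,"wz":0,"gripper":0},
  {"dx":0.02,"dy":1,"dz":0,"wx":0,"wy":0,"wz":0,"gripper":0},
  {"dx":0.02,"dy":1,"dz":0,"wx":0,"wy":0,"wz":0,"gripper":0},
  {"dx":0.02,"dy":1,"dz":0,"wx":0,"wy":0,"wz":0,"gripper":0},
  {"dx":0.02,"dy":1,"dz":0,"wx":0,"wy":0,"wz":0,"gripper":0},
  {"dx":0.02,"dy":1,"dz":0,"wx":0,"wy":0,"wz":0,"gripper":0},
  {"dx":0,"dy":0.77,"dz":0,"wx":0,"wy":0,"wz":0,"gripper":0},
  {"dx":0,"dy":0,"dz":0,"wx":0,"wy":0,"wz":0,"gripper":0},
  {"dx":0,"dy":0,"dz":0,"wx":0,"wy":0,"wz":0,"gripper":0},
])

```text
time: 14.12
tool_pos: [0.5837, -0.3602, 0.3118]
ee_rot: [3.141, -0.0, 0.3]
wrist_force: [0.4, -0.9, -1.0]
width: 0.0943
finger_force: 0.0
```

```bash
python3 - <<'E'
from h import *
o=robot.get_obs();print(o['tool_pos'],o['ee_rot'])
x=np.array([.586,-.3603,.134])-o['tool_pos'];a=o['ee_rot'][2];print((np.cos(a)*x[0]+np.sin(a)*x[1])/.02,(np.sin(a)*x[0]-np.cos(a)*x[1])/.02,-x[2]/.02)
E
```

```text
[ 0.58370706 -0.36018317  0.31180446] [ 3.14121362e+00 -2.76243717e-04  2.99599880e-01]
0.1078159425950507 0.03941797802491377 8.89022318544981
```

carry_out([
  {"dx":0.1,"dy":0,"dz":1,"wx":0,"wy":0,"wz":0,"gripper":0},
  {"dx":0,"dy":0,"dz":1,"wx":0,"wy":0,"wz":0,"gripper":0},
  {"dx":0,"dy":0,"dz":1,"wx":0,"wy":0,"wz":0,"gripper":0},
  {"dx":0,"dy":0,"dz":1,"wx":0,"wy":0,"wz":0,"gripper":0},
  {"dx":0,"dy":0,"dz":1,"wx":0,"wy":0,"wz":0,"gripper":0},
  {"dx":0,"dy":0,"dz":1,"wx":0,"wy":0,"wz":0,"gripper":0},
  {"dx":0,"dy":0,"dz":1,"wx":0,"wy":0,"wz":0,"gripper":0},
  {"dx":0,"dy":0,"dz":1,"wx":0,"wy":0,"wz":0,"gripper":0},
  {"dx":0,"dy":0,"dz":0.85,"wx":0,"wy":0,"wz":0,"gripper":0},
  {"dx":0,"dy":0,"dz":0,"wx":0,"wy":0,"wz":0,"gripper":255},
  {"dx":0,"dy":0,"dz":0,"wx":0,"wy":0,"wz":0,"gripper":255},
  {"dx":0,"dy":0,"dz":0,"wx":0,"wy":0,"wz":0,"gripper":255},
  {"dx":0,"dy":0,"dz":0,"wx":0,"wy":0,"wz":0,"gripper":255},
  {"dx":0,"dy":0,"dz":0,"wx":0,"wy":0,"wz":0,"gripper":255},
  {"dx":0,"dy":0,"dz":0,"wx":0,"wy":0,"wz":0,"gripper":255},
  {"dx":0,"dy":0,"dz":0,"wx":0,"wy":0,"wz":0,"gripper":255},
  {"dx":0,"dy":0,"dz":0,"wx":0,"wy":0,"wz":0,"gripper":255},
  {"dx":0,"dy":0,"dz":0,"wx":0,"wy":0,"wz":0,"gripper":255},
  {"dx":0,"dy":0,"dz":0,"wx":0,"wy":0,"wz":0,"gripper":255},
])

```text
time: 15.7
tool_pos: [0.5858, -0.3583, 0.1357]
ee_rot: [-3.138, -0.0, 0.3]
wrist_force: [-2.5, 4.5, 5.4]
width: 0.0495
finger_force: 30.0
```

The red blank is gripped. Lifting, turning and carrying it over.

carry_out([
  {"dx":0,"dy":0,"dz":-0.6,"wx":0,"wy":0,"wz":0,"gripper":255},
  {"dx":0,"dy":0,"dz":-1,"wx":0,"wy":0,"wz":0,"gripper":255},
  {"dx":0,"dy":0,"dz":-1,"wx":0,"wy":0,"wz":0,"gripper":255},
  {"dx":0,"dy":0,"dz":-1,"wx":0,"wy":0,"wz":0,"gripper":255},
  {"dx":0,"dy":0,"dz":-1,"wx":0,"wy":0,"wz":0,"gripper":255},
  {"dx":0,"dy":0,"dz":-1,"wx":0,"wy":0,"wz":0,"gripper":255},
  {"dx":0,"dy":0,"dz":-1,"wx":0,"wy":0,"wz":0.97,"gripper":255},
  {"dx":0,"dy":0,"dz":-1,"wx":0,"wy":0,"wz":0.97,"gripper":255},
  {"dx":0,"dy":0,"dz":-1,"wx":0,"wy":0,"wz":0.97,"gripper":255},
  {"dx":-0.19,"dy":-0.99,"dz":-0.3,"wx":0,"wy":0,"wz":0,"gripper":255},
  {"dx":-0.19,"dy":-0.99,"dz":0,"wx":0,"wy":0,"wz":0,"gripper":255},
  {"dx":-0.19,"dy":-0.99,"dz":0,"wx":0,"wy":0,"wz":0,"gripper":255},
  {"dx":-0.19,"dy":-0.99,"dz":0,"wx":0,"wy":0,"wz":0,"gripper":255},
  {"dx":-0.19,"dy":-0.99,"dz":0,"wx":0,"wy":0,"wz":0,"gripper":255},
  {"dx":-0.19,"dy":-0.99,"dz":0,"wx":0,"wy":0,"wz":0,"gripper":255},
  {"dx":-0.19,"dy":-0.99,"dz":0,"wx":0,"wy":0,"wz":0,"gripper":255},
  {"dx":-0.19,"dy":-0.99,"dz":0,"wx":0,"wy":0,"wz":0,"gripper":255},
  {"dx":-0.19,"dy":-0.99,"dz":0,"wx":0,"wy":0,"wz":0,"gripper":255},
  {"dx":-0.19,"dy":-0.99,"dz":0,"wx":0,"wy":0,"wz":0,"gripper":255},
])

```text
time: 17.28
tool_pos: [0.5576, -0.1599, 0.3133]
ee_rot: [3.141, -0.001, -0.05]
wrist_force: [-0.6, 0.4, -1.3]
width: 0.0494
finger_force: 30.0
```

carry_out([
  {"dx":-0.19,"dy":-0.99,"dz":0,"wx":0,"wy":0,"wz":0,"gripper":255},
  {"dx":-0.19,"dy":-0.99,"dz":0,"wx":0,"wy":0,"wz":0,"gripper":255},
  {"dx":-0.19,"dy":-0.99,"dz":0,"wx":0,"wy":0,"wz":0,"gripper":255},
  {"dx":-0.19,"dy":-0.99,"dz":0,"wx":0,"wy":0,"wz":0,"gripper":255},
  {"dx":-0.19,"dy":-0.99,"dz":0,"wx":0,"wy":0,"wz":0,"gripper":255},
  {"dx":-0.19,"dy":-0.99,"dz":0,"wx":0,"wy":0,"wz":0,"gripper":255},
  {"dx":-0.19,"dy":-0.99,"dz":0,"wx":0,"wy":0,"wz":0,"gripper":255},
  {"dx":-0.19,"dy":-0.99,"dz":0,"wx":0,"wy":0,"wz":0,"gripper":255},
  {"dx":0,"dy":0,"dz":0,"wx":0,"wy":0.873,"wz":0,"gripper":255},
  {"dx":0,"dy":0,"dz":0,"wx":0,"wy":0.873,"wz":0,"gripper":255},
  {"dx":0,"dy":0,"dz":0,"wx":0,"wy":0.873,"wz":0,"gripper":255},
  {"dx":0,"dy":0,"dz":0,"wx":0,"wy":0.873,"wz":0,"gripper":255},
  {"dx":0,"dy":0,"dz":0,"wx":0,"wy":0.873,"wz":0,"gripper":255},
  {"dx":0,"dy":0,"dz":0,"wx":0,"wy":0,"wz":0,"gripper":255},
  {"dx":0,"dy":0,"dz":0,"wx":0,"wy":0,"wz":0,"gripper":255},
])

```text
time: 18.53
tool_pos: [0.534, -0.0008, 0.3125]
ee_rot: [3.141, -0.521, -0.05]
wrist_force: [-0.1, 0.5, -1.2]
width: 0.0493
finger_force: 30.0
```

```bash
python3 go.py 128 2 110
```

```text
t 18.5333 TCP in trough mm [ 148.  -140.4  180.1] F trough [-0.7  0.5 -1. ] w 0.04931314971528955 29.999585151672363
rot err to trough grasp (tool rotvec /0.12) [0.   0.02 0.  ]
world [0.5588966  0.14046212 0.24176636] tool delta in rows [-0.99 -7.12  3.51]
```

carry_out([
  {"dx":-0.14,"dy":-1,"dz":0,"wx":0,"wy":0,"wz":0,"gripper":255},
  {"dx":-0.14,"dy":-1,"dz":0,"wx":0,"wy":0,"wz":0,"gripper":255},
  {"dx":-0.14,"dy":-1,"dz":0,"wx":0,"wy":0,"wz":0,"gripper":255},
  {"dx":-0.14,"dy":-1,"dz":0,"wx":0,"wy":0,"wz":0,"gripper":255},
  {"dx":-0.14,"dy":-1,"dz":0,"wx":0,"wy":0,"wz":0,"gripper":255},
  {"dx":-0.14,"dy":-1,"dz":0,"wx":0,"wy":0,"wz":0,"gripper":255},
  {"dx":-0.14,"dy":-1,"dz":0,"wx":0,"wy":0,"wz":0,"gripper":255},
  {"dx":0,"dy":-0.12,"dz":0,"wx":0,"wy":0,"wz":0,"gripper":255},
  {"dx":0,"dy":0,"dz":0,"wx":0,"wy":0,"wz":0,"gripper":255},
  {"dx":0,"dy":0,"dz":1,"wx":0,"wy":0,"wz":0,"gripper":255},
  {"dx":0,"dy":0,"dz":1,"wx":0,"wy":0,"wz":0,"gripper":255},
  {"dx":0,"dy":0,"dz":1,"wx":0,"wy":0,"wz":0,"gripper":255},
  {"dx":0,"dy":0,"dz":0,"wx":0,"wy":0,"wz":0,"gripper":255},
  {"dx":0,"dy":0,"dz":0,"wx":0,"wy":0,"wz":0,"gripper":255},
])

```text
time: 19.7
tool_pos: [0.5555, 0.1396, 0.2497]
ee_rot: [3.14, -0.521, -0.051]
wrist_force: [0.1, -0.2, 0.5]
width: 0.0491
finger_force: 30.0
```

```bash
python3 go.py 126 2 98
```

```text
t 19.7 TCP in trough mm [129.1   1.  118.5] F trough [ 0.4 -0.2  0.4] w 0.049131296427667594 29.99984174966812
rot err to trough grasp (tool rotvec /0.12) [ 0.02  0.03 -0.01]
world [0.56315926 0.14024959 0.23037405] tool delta in rows [-0.15 -0.05  1.03]
```

carry_out([
  {"dx":0,"dy":-0.05,"dz":0.5,"wx":0,"wy":0,"wz":0,"gripper":255},
  {"dx":0,"dy":0,"dz":0.5,"wx":0,"wy":0,"wz":0,"gripper":255},
  {"dx":0,"dy":0,"dz":0.1,"wx":0,"wy":0,"wz":0,"gripper":255},
  {"dx":0,"dy":0,"dz":0.1,"wx":0,"wy":0,"wz":0,"gripper":255},
  {"dx":0,"dy":0,"dz":0,"wx":0,"wy":0,"wz":0,"gripper":255},
  {"dx":0,"dy":0,"dz":0,"wx":0,"wy":0,"wz":0,"gripper":255},
])

```text
time: 20.2
tool_pos: [0.5673, 0.1414, 0.2303]
ee_rot: [-3.142, -0.524, -0.049]
wrist_force: [-0.0, 0.0, -0.4]
width: 0.0493
finger_force: 30.0
```

```bash
python3 go.py 126 2 92.5
```

```text
t 20.2 TCP in trough mm [129.5   3.3  95.8] F trough [-0.2  0.  -0.4] w 0.04929847919160918 29.999683499336243
rot err to trough grasp (tool rotvec /0.12) [-0.   -0.01  0.  ]
world [0.56590585 0.14011264 0.22561091] tool delta in rows [-0.18  0.07  0.17]
```

carry_out([
  {"dx":0,"dy":0.03,"dz":0.1,"wx":0,"wy":0,"wz":0,"gripper":255},
  {"dx":0,"dy":0,"dz":0.06,"wx":0,"wy":0,"wz":0,"gripper":255},
  {"dx":0,"dy":0,"dz":0,"wx":0,"wy":0,"wz":0,"gripper":255},
  {"dx":0,"dy":0,"dz":0,"wx":0,"wy":0,"wz":0,"gripper":255},
])

```text
time: 20.53
tool_pos: [0.5689, 0.1403, 0.229]
ee_rot: [3.141, -0.526, -0.049]
wrist_force: [-4.3, -2.4, 3.8]
width: 0.0495
finger_force: 30.0
```

```bash
python3 go.py 121 2 92.5
```

```text
t 20.5333 TCP in trough mm [130.2   2.3  93.9] F trough [-1.7 -2.6  5.4] w 0.049506845542119406 30.00122845172882
rot err to trough grasp (tool rotvec /0.12) [ 0.   -0.02  0.  ]
world [0.56158109 0.14032828 0.22311091] tool delta in rows [-0.46  0.02  0.07]
```

carry_out([
  {"dx":-0.1,"dy":0,"dz":-0.03,"wx":0,"wy":0,"wz":0,"gripper":255},
  {"dx":-0.1,"dy":0,"dz":0,"wx":0,"wy":0,"wz":0,"gripper":255},
  {"dx":-0.1,"dy":0,"dz":0,"wx":0,"wy":0,"wz":0,"gripper":255},
  {"dx":-0.08,"dy":0,"dz":0,"wx":0,"wy":0,"wz":0,"gripper":255},
  {"dx":0,"dy":0,"dz":0,"wx":0,"wy":0,"wz":0,"gripper":255},
  {"dx":0,"dy":0,"dz":0,"wx":0,"wy":0,"wz":0,"gripper":255},
])

```text
time: 21.03
tool_pos: [0.5626, 0.1405, 0.2252]
ee_rot: [3.141, -0.526, -0.049]
wrist_force: [-0.9, -4.1, 6.1]
width: 0.0491
finger_force: 30.0
```

```bash
python3 go.py 121 2 92.5
```

```text
t 21.0333 TCP in trough mm [122.9   2.3  93.8] F trough [ 2.5 -4.2  5.6] w 0.04905277924171499 30.000894963741302
rot err to trough grasp (tool rotvec /0.12) [ 0.   -0.02  0.  ]
world [0.56158109 0.14032828 0.22311091] tool delta in rows [-0.09  0.01  0.06]
```

carry_out([
  {"dx":-0.1,"dy":0.03,"dz":-0.03,"wx":0,"wy":0,"wz":0,"gripper":255},
  {"dx":-0.08,"dy":0,"dz":0,"wx":0,"wy":0,"wz":0,"gripper":255},
  {"dx":0,"dy":0,"dz":0,"wx":0,"wy":0,"wz":0,"gripper":255},
  {"dx":0,"dy":0,"dz":0,"wx":0,"wy":0,"wz":0,"gripper":255},
])

```text
time: 21.37
tool_pos: [0.5601, 0.1407, 0.2242]
ee_rot: [-3.141, -0.529, -0.049]
wrist_force: [5.2, -1.6, 3.2]
width: 0.0491
finger_force: 30.0
```

```bash
python3 go.py 121 2 92.5
```

```text
t 21.3667 TCP in trough mm [120.2   2.3  94.2] F trough [ 6.2 -1.4  0.1] w 0.049095570827454665 29.99934822320938
rot err to trough grasp (tool rotvec /0.12) [-0.01 -0.05  0.  ]
world [0.56158109 0.14032828 0.22311091] tool delta in rows [0.04 0.02 0.08]
```

Against the green blank (6 N). Releasing, retreating and straightening up.

carry_out([
  {"dx":0,"dy":0,"dz":0,"wx":0,"wy":0,"wz":0,"gripper":0},
  {"dx":0,"dy":0,"dz":0,"wx":0,"wy":0,"wz":0,"gripper":0},
  {"dx":0,"dy":0,"dz":0,"wx":0,"wy":0,"wz":0,"gripper":0},
  {"dx":0,"dy":0,"dz":0,"wx":0,"wy":0,"wz":0,"gripper":0},
  {"dx":0,"dy":0,"dz":0,"wx":0,"wy":0,"wz":0,"gripper":0},
  {"dx":0,"dy":0,"dz":-0.5,"wx":0,"wy":0,"wz":0,"gripper":0},
  {"dx":0,"dy":0,"dz":-1,"wx":0,"wy":0,"wz":0,"gripper":0},
  {"dx":0,"dy":0,"dz":-1,"wx":0,"wy":0,"wz":0,"gripper":0},
  {"dx":0,"dy":0,"dz":-1,"wx":0,"wy":0,"wz":0,"gripper":0},
  {"dx":0,"dy":0,"dz":-1,"wx":0,"wy":0,"wz":0,"gripper":0},
  {"dx":0,"dy":0,"dz":-1,"wx":0,"wy":0,"wz":0,"gripper":0},
  {"dx":0,"dy":0,"dz":-1,"wx":0,"wy":0,"wz":0,"gripper":0},
  {"dx":0,"dy":0,"dz":-1,"wx":0,"wy":0,"wz":0,"gripper":0},
  {"dx":0,"dy":0,"dz":-1,"wx":0,"wy":0,"wz":0,"gripper":0},
  {"dx":0,"dy":0,"dz":0,"wx":0,"wy":-0.873,"wz":0,"gripper":255},
  {"dx":0,"dy":0,"dz":0,"wx":0,"wy":-0.873,"wz":0,"gripper":255},
  {"dx":0,"dy":0,"dz":0,"wx":0,"wy":-0.873,"wz":0,"gripper":255},
  {"dx":0,"dy":0,"dz":0,"wx":0,"wy":-0.873,"wz":0,"gripper":255},
  {"dx":0,"dy":0,"dz":0,"wx":0,"wy":-0.873,"wz":0,"gripper":255},
  {"dx":0,"dy":0,"dz":0,"wx":0,"wy":0,"wz":0,"gripper":255},
])

```text
time: 23.03
tool_pos: [0.4752, 0.1445, 0.3691]
ee_rot: [3.141, 0.004, -0.05]
wrist_force: [0.2, -0.1, -1.3]
width: 0.0574
finger_force: 0.0
```

```bash
python3 - <<'E'
from h import *
import pickle
o=robot.get_obs();print(o['time'],o['tool_pos'],o['ee_rot'])
c=eyes.get_calibration('wrist');w=eyes.snapshot('wrist');pickle.dump(c,open('w5.pkl','wb'));cv2.imwrite('pics/w5.png',w[:,:,::-1])
ims={'wrist':(w,c)}
for n in('top','side'):
    ims[n]=(eyes.snapshot(n),eyes.get_calibration(n));cv2.imwrite(f'pics/{n}5.png',ims[n][0][:,:,::-1])
# red grip rectangles
for n,(im,cc) in ims.items():
    h=cv2.cvtColor(im,cv2.COLOR_RGB2HSV);m=(((h[...,0]<5)|(h[...,0]>174))&(h[...,1]>150)&(h[...,2]>70)).astype(np.uint8)
    g=proj(n,[.543,.276,.245],cc);k,l,s,ce=cv2.connectedComponentsWithStats(m)
    for i in range(1,k):
        if s[i,4]>30 and np.hypot(*(ce[i]-g))<120: print(n,'grip pred',g.round(),s[i],ce[i].round(1),cv2.minAreaRect(np.argwhere(l==i)[:,::-1].astype(np.float32)))
x=np.array([.543,.276,.39])-o['tool_pos'];a=o['ee_rot'][2];print((np.cos(a)*x[0]+np.sin(a)*x[1])/.02,(np.sin(a)*x[0]-np.cos(a)*x[1])/.02,-x[2]/.02)
E
```

```text
23.0333 [0.47520643 0.14447495 0.36905601] [ 3.14113096  0.00391554 -0.05048422]
wrist grip pred [122. 145.] [  51  127  111   31 3228] [106.8 142.1] ((105.99999237060547, 142.0), (109.99998474121094, 29.999996185302734), 0.0)
side grip pred [285. 241.] [337 147  45   6 250] [358.6 149.5] ((359.0, 149.5), (5.0, 44.0), 90.0)
side grip pred [285. 241.] [260 229  11  17  64] [264.9 237.4] ((264.8000183105469, 237.40000915527344), (3.5777084827423096, 16.994115829467773), 26.56505012512207)
side grip pred [285. 241.] [276 229  17  26 212] [284.8 241.8] ((285.137939453125, 242.15518188476562), (8.913375854492188, 27.29721450805664), 21.801406860351562)
3.053503736196619 -6.738926417517749 -1.0471995883722078
```

```bash
python3 - <<'E'
from h import *
import pickle
c=pickle.load(open('w5.pkl','rb'))
_R=ray
A=0;b=0
for n,u,v,cc in(('wrist',106.5,142,c),('side',284.9,242,None)):
    o,d=ray(n,u,v,cc);d=d/np.linalg.norm(d);P=np.eye(3)-np.outer(d,d);A=A+P;b=b+P@o
g=np.linalg.solve(A,b);print(g,proj('wrist',g,c),proj('side',g),proj('top',g))
t=cv2.imread('pics/top0.png');h=cv2.cvtColor(t,cv2.COLOR_BGR2HSV);m=(((h[...,0]<6)|(h[...,0]>172))&(h[...,1]>140)).astype(np.uint8)[165:195,195:235]
ys,xs=np.nonzero(m);print(xs.min()+195,xs.max()+195,xs.mean()+195,ys.mean()+165)
print(onz('wrist',106.5,142,.245,c), onz('top',xs.mean()+195,ys.mean()+165,.245))
E
```

```text
[0.54426734 0.28470844 0.24743282] [107.21305047 143.86768668] [284.32039425 242.00084361] [212.53915218 181.62986729]
204 226 214.67326732673268 181.14851485148515
[0.54548809 0.28666971 0.245     ] [0.54607222 0.27835942 0.245     ]
```

The grip is at (0.545, 0.282, 0.246). Moving above it with the fingers shut.

carry_out([
  {"dx":0,"dy":0,"dz":-1,"wx":0,"wy":0,"wz":0,"gripper":255},
  {"dx":0.45,"dy":-1,"dz":0,"wx":0,"wy":0,"wz":0,"gripper":255},
  {"dx":0.45,"dy":-1,"dz":0,"wx":0,"wy":0,"wz":0,"gripper":255},
  {"dx":0.45,"dy":-1,"dz":0,"wx":0,"wy":0,"wz":0,"gripper":255},
  {"dx":0.45,"dy":-1,"dz":0,"wx":0,"wy":0,"wz":0,"gripper":255},
  {"dx":0.45,"dy":-1,"dz":0,"wx":0,"wy":0,"wz":0,"gripper":255},
  {"dx":0.45,"dy":-1,"dz":0,"wx":0,"wy":0,"wz":0,"gripper":255},
  {"dx":0.45,"dy":-1,"dz":0,"wx":0,"wy":0,"wz":0,"gripper":255},
  {"dx":0,"dy":-0.1,"dz":0,"wx":0,"wy":0,"wz":0,"gripper":255},
  {"dx":0,"dy":0,"dz":0,"wx":0,"wy":0,"wz":0,"gripper":255},
  {"dx":0,"dy":0,"dz":0,"wx":0,"wy":0,"wz":0,"gripper":255},
])

```text
time: 24.1
tool_pos: [0.5426, 0.2831, 0.3906]
ee_rot: [3.141, -0.001, -0.049]
wrist_force: [0.2, 0.4, 1.0]
width: 0.0003
finger_force: 0.0
```

carry_out([
  {"dx":0.12,"dy":0,"dz":0.8,"wx":0,"wy":0,"wz":0,"gripper":255},
  {"dx":0,"dy":0,"dz":0.7,"wx":0,"wy":0,"wz":0,"gripper":255},
  {"dx":0,"dy":0,"dz":0.2,"wx":0,"wy":0,"wz":0,"gripper":255},
  {"dx":0,"dy":0,"dz":0.2,"wx":0,"wy":0,"wz":0,"gripper":255},
  {"dx":0,"dy":0,"dz":0,"wx":0,"wy":0,"wz":0,"gripper":255},
  {"dx":0,"dy":0,"dz":0,"wx":0,"wy":0,"wz":0,"gripper":255},
])

```text
time: 24.6
tool_pos: [0.5458, 0.2827, 0.3532]
ee_rot: [-3.141, -0.002, -0.05]
wrist_force: [-1.6, -0.9, 2.1]
width: 0.0
finger_force: 1.2
```

Touching the grip at about z = 0.353. First stroke.

carry_out([
  {"dx":-0.31,"dy":0,"dz":0.545,"wx":0,"wy":0,"wz":0,"gripper":255},
  {"dx":-0.31,"dy":0,"dz":0.545,"wx":0,"wy":0,"wz":0,"gripper":255},
  {"dx":-0.23,"dy":0,"dz":0.58,"wx":0,"wy":0,"wz":0,"gripper":255},
  {"dx":-0.23,"dy":0,"dz":0.58,"wx":0,"wy":0,"wz":0,"gripper":255},
  {"dx":-0.15,"dy":0,"dz":0.6,"wx":0,"wy":0,"wz":0,"gripper":255},
  {"dx":-0.15,"dy":0,"dz":0.5,"wx":0,"wy":0,"wz":0,"gripper":255},
  {"dx":0,"dy":0,"dz":0,"wx":0,"wy":0,"wz":0,"gripper":255},
  {"dx":0,"dy":0,"dz":0,"wx":0,"wy":0,"wz":0,"gripper":255},
  {"dx":0,"dy":0,"dz":0,"wx":0,"wy":0,"wz":0,"gripper":255},
])

```text
time: 25.35
tool_pos: [0.518, 0.2848, 0.2893]
ee_rot: [-3.139, -0.004, -0.049]
wrist_force: [-6.9, -1.2, 10.9]
width: 0.0004
finger_force: 6.0
```

carry_out([
  {"dx":-0.03,"dy":0,"dz":0.15,"wx":0,"wy":0,"wz":0,"gripper":255},
  {"dx":0,"dy":0,"dz":0.15,"wx":0,"wy":0,"wz":0,"gripper":255},
  {"dx":0,"dy":0,"dz":0,"wx":0,"wy":0,"wz":0,"gripper":255},
  {"dx":0,"dy":0,"dz":0,"wx":0,"wy":0,"wz":0,"gripper":255},
])

```text
time: 25.68
tool_pos: [0.5176, 0.2847, 0.289]
ee_rot: [-3.137, -0.009, -0.049]
wrist_force: [-10.8, -4.3, 26.7]
width: 0.0002
finger_force: 13.4
```

The lever meets its low-end buffer at z ≈ 0.289 (27 N when I probed, which is plenty). Letting it rise fully, then measuring pusher travel.

carry_out([
  {"dx":0.03,"dy":0.08,"dz":-0.3,"wx":0,"wy":0.06,"wz":0,"gripper":255},
  {"dx":0.15,"dy":0,"dz":-0.55,"wx":0,"wy":0,"wz":0,"gripper":255},
  {"dx":0.15,"dy":0,"dz":-0.55,"wx":0,"wy":0,"wz":0,"gripper":255},
  {"dx":0.23,"dy":0,"dz":-0.58,"wx":0,"wy":0,"wz":0,"gripper":255},
  {"dx":0.23,"dy":0,"dz":-0.58,"wx":0,"wy":0,"wz":0,"gripper":255},
  {"dx":0.31,"dy":0,"dz":-0.545,"wx":0,"wy":0,"wz":0,"gripper":255},
  {"dx":0.31,"dy":0,"dz":-0.545,"wx":0,"wy":0,"wz":0,"gripper":255},
  {"dx":0,"dy":0,"dz":-0.3,"wx":0,"wy":0,"wz":0,"gripper":255},
  {"dx":0,"dy":0,"dz":0,"wx":0,"wy":0,"wz":0,"gripper":255},
])

```text
time: 26.43
tool_pos: [0.5462, 0.2818, 0.3602]
ee_rot: [-3.14, -0.011, -0.05]
wrist_force: [0.5, 0.4, -1.0]
width: 0.0008
finger_force: 0.0
```

```bash
cat > push.py <<'E'
from h import *
import os
o=robot.get_obs();print(o['time'],o['tool_pos'].round(4),o['ee_rot'].round(3),o['wrist_force'].round(1))
im=eyes.snapshot('side')[:,:,::-1];cv2.imwrite('pics/side_now.png',im)
def org(im):
    h=cv2.cvtColor(im,cv2.COLOR_BGR2HSV);m=((h[...,0]>7)&(h[...,0]<18)&(h[...,1]>200)&(h[...,2]>110)).astype(np.uint8)[190:300,190:330]
    k,l,s,c=cv2.connectedComponentsWithStats(m);i=1+s[1:,4].argmax();return s[i],c[i]+[190,190]
def red(im):
    h=cv2.cvtColor(im,cv2.COLOR_BGR2HSV);m=(((h[...,0]<5)|(h[...,0]>174))&(h[...,1]>150)&(h[...,2]>70)).astype(np.uint8)[215:275,272:310]
    ys,xs=np.nonzero(m);return xs.mean()+272,ys.mean()+215
for f in('side0','side5','side_now'):
    i=cv2.imread(f'pics/{f}.png');print(f,org(i),red(i))
E
python3 push.py; python3 - <<'E'
from fit import *
p=r.x
for n in(.226,.212,.198):print(proj('side',T(p,(n,0,0))))
E
```

```text
26.4333 [0.5462 0.2818 0.3602] [-3.14  -0.011 -0.05 ] [ 0.5  0.4 -1. ]
side0 (array([ 20,  19,  24,  30, 293], dtype=int32), array([221.24573379, 223.92832765])) (np.float64(285.42931937172773), np.float64(240.6910994764398))
side5 (array([ 20,  19,  24,  30, 290], dtype=int32), array([221.16551724, 224.03103448])) (np.float64(284.8443396226415), np.float64(241.83962264150944))
side_now (array([ 21,  23,  28,  37, 363], dtype=int32), array([224.85399449, 229.4077135 ])) (np.float64(284.34), np.float64(244.20666666666668))
[235.49508318 223.1709697 ]
[240.19625045 225.59416981]
[244.88633482 228.00938197]
```

The pusher advanced about a tooth and the lever is back up. Second stroke down and up.

carry_out([
  {"dx":0,"dy":-0.05,"dz":0.35,"wx":0,"wy":-0.09,"wz":0,"gripper":255},
  {"dx":-0.31,"dy":0,"dz":0.545,"wx":0,"wy":0,"wz":0,"gripper":255},
  {"dx":-0.31,"dy":0,"dz":0.545,"wx":0,"wy":0,"wz":0,"gripper":255},
  {"dx":-0.23,"dy":0,"dz":0.58,"wx":0,"wy":0,"wz":0,"gripper":255},
  {"dx":-0.23,"dy":0,"dz":0.58,"wx":0,"wy":0,"wz":0,"gripper":255},
  {"dx":-0.15,"dy":0,"dz":0.6,"wx":0,"wy":0,"wz":0,"gripper":255},
  {"dx":-0.15,"dy":0,"dz":0.55,"wx":0,"wy":0,"wz":0,"gripper":255},
  {"dx":0,"dy":0,"dz":0.1,"wx":0,"wy":0,"wz":0,"gripper":255},
  {"dx":0,"dy":0,"dz":0,"wx":0,"wy":0,"wz":0,"gripper":255},
  {"dx":0,"dy":0,"dz":0,"wx":0,"wy":0,"wz":0,"gripper":255},
])

```text
time: 27.32
tool_pos: [0.5164, 0.2842, 0.289]
ee_rot: [-3.138, -0.002, -0.049]
wrist_force: [-9.2, -3.6, 25.7]
width: 0.0005
finger_force: 12.8
```

carry_out([
  {"dx":0,"dy":0.05,"dz":-0.2,"wx":0,"wy":0,"wz":0,"gripper":255},
  {"dx":0.15,"dy":0,"dz":-0.55,"wx":0,"wy":0,"wz":0,"gripper":255},
  {"dx":0.15,"dy":0,"dz":-0.6,"wx":0,"wy":0,"wz":0,"gripper":255},
  {"dx":0.23,"dy":0,"dz":-0.58,"wx":0,"wy":0,"wz":0,"gripper":255},
  {"dx":0.23,"dy":0,"dz":-0.58,"wx":0,"wy":0,"wz":0,"gripper":255},
  {"dx":0.31,"dy":0,"dz":-0.545,"wx":0,"wy":0,"wz":0,"gripper":255},
  {"dx":0.31,"dy":0,"dz":-0.545,"wx":0,"wy":0,"wz":0,"gripper":255},
  {"dx":0,"dy":0,"dz":-0.25,"wx":0,"wy":0,"wz":0,"gripper":255},
  {"dx":0,"dy":0,"dz":0,"wx":0,"wy":0,"wz":0,"gripper":255},
])

```text
time: 28.07
tool_pos: [0.5455, 0.2818, 0.3585]
ee_rot: [-3.141, 0.003, -0.049]
wrist_force: [-0.5, 0.4, 1.8]
width: 0.0003
finger_force: 0.9
```

```bash
python3 push.py
```

```text
28.0667 [0.5455 0.2818 0.3585] [-3.141e+00  3.000e-03 -4.900e-02] [-0.5  0.4  1.8]
side0 (array([ 20,  19,  24,  30, 293], dtype=int32), array([221.24573379, 223.92832765])) (np.float64(285.42931937172773), np.float64(240.6910994764398))
side5 (array([ 20,  19,  24,  30, 290], dtype=int32), array([221.16551724, 224.03103448])) (np.float64(284.8443396226415), np.float64(241.83962264150944))
side_now (array([ 30,  25,  24,  30, 289], dtype=int32), array([231.68858131, 229.51557093])) (np.float64(284.07586206896553), np.float64(245.29655172413794))
```

Two teeth done (the orange moved about 11.8 px). Third stroke, pressed more gently, with full rise first.

carry_out([
  {"dx":0,"dy":0,"dz":-0.5,"wx":0,"wy":0,"wz":0,"gripper":255},
  {"dx":0,"dy":0,"dz":0,"wx":0,"wy":0,"wz":0,"gripper":255},
  {"dx":0,"dy":-0.05,"dz":0.8,"wx":0,"wy":0,"wz":0,"gripper":255},
  {"dx":-0.31,"dy":0,"dz":0.545,"wx":0,"wy":0,"wz":0,"gripper":255},
  {"dx":-0.31,"dy":0,"dz":0.545,"wx":0,"wy":0,"wz":0,"gripper":255},
  {"dx":-0.23,"dy":0,"dz":0.58,"wx":0,"wy":0,"wz":0,"gripper":255},
  {"dx":-0.23,"dy":0,"dz":0.58,"wx":0,"wy":0,"wz":0,"gripper":255},
  {"dx":-0.15,"dy":0,"dz":0.6,"wx":0,"wy":0,"wz":0,"gripper":255},
  {"dx":-0.15,"dy":0,"dz":0.5,"wx":0,"wy":0,"wz":0,"gripper":255},
  {"dx":0,"dy":0,"dz":0,"wx":0,"wy":0,"wz":0,"gripper":255},
  {"dx":0,"dy":0,"dz":0,"wx":0,"wy":0,"wz":0,"gripper":255},
  {"dx":0,"dy":0,"dz":0,"wx":0,"wy":0,"wz":0,"gripper":255},
])

```text
time: 29.12
tool_pos: [0.5167, 0.2847, 0.2893]
ee_rot: [-3.139, 0.001, -0.048]
wrist_force: [-4.6, -0.3, 12.9]
width: 0.0008
finger_force: 6.2
```

carry_out([
  {"dx":0,"dy":0.05,"dz":-0.2,"wx":0,"wy":0,"wz":0,"gripper":255},
  {"dx":0.15,"dy":0,"dz":-0.55,"wx":0,"wy":0,"wz":0,"gripper":255},
  {"dx":0.15,"dy":0,"dz":-0.6,"wx":0,"wy":0,"wz":0,"gripper":255},
  {"dx":0.23,"dy":0,"dz":-0.58,"wx":0,"wy":0,"wz":0,"gripper":255},
  {"dx":0.23,"dy":0,"dz":-0.58,"wx":0,"wy":0,"wz":0,"gripper":255},
  {"dx":0.31,"dy":0,"dz":-0.545,"wx":0,"wy":0,"wz":0,"gripper":255},
  {"dx":0.31,"dy":0,"dz":-0.545,"wx":0,"wy":0,"wz":0,"gripper":255},
  {"dx":0,"dy":0,"dz":-0.55,"wx":0,"wy":0,"wz":0,"gripper":255},
  {"dx":0,"dy":0,"dz":0,"wx":0,"wy":0,"wz":0,"gripper":255},
])

```text
time: 29.87
tool_pos: [0.5457, 0.2818, 0.3703]
ee_rot: [-3.14, 0.001, -0.05]
wrist_force: [0.3, -0.5, -0.8]
width: 0.0004
finger_force: 0.0
```

```bash
python3 push.py|sed -n '1p;4p'
```

```text
29.8667 [0.5457 0.2818 0.3703] [-3.14e+00  1.00e-03 -5.00e-02] [ 0.3 -0.5 -0.8]
side_now (array([ 34,  27,  24,  30, 305], dtype=int32), array([236.15409836, 232.11803279])) (np.float64(284.5561797752809), np.float64(243.1629213483146))
```

carry_out([
  {"dx":0,"dy":-0.05,"dz":0.8,"wx":0,"wy":0,"wz":0,"gripper":255},
  {"dx":-0.31,"dy":0,"dz":0.545,"wx":0,"wy":0,"wz":0,"gripper":255},
  {"dx":-0.31,"dy":0,"dz":0.545,"wx":0,"wy":0,"wz":0,"gripper":255},
  {"dx":-0.23,"dy":0,"dz":0.58,"wx":0,"wy":0,"wz":0,"gripper":255},
  {"dx":-0.23,"dy":0,"dz":0.58,"wx":0,"wy":0,"wz":0,"gripper":255},
  {"dx":-0.15,"dy":0,"dz":0.6,"wx":0,"wy":0,"wz":0,"gripper":255},
  {"dx":-0.15,"dy":0,"dz":0.55,"wx":0,"wy":0,"wz":0,"gripper":255},
  {"dx":0,"dy":0,"dz":0,"wx":0,"wy":0,"wz":0,"gripper":255},
  {"dx":0,"dy":0,"dz":0,"wx":0,"wy":0,"wz":0,"gripper":255},
  {"dx":0,"dy":0,"dz":0,"wx":0,"wy":0,"wz":0,"gripper":255},
])

```text
time: 30.75
tool_pos: [0.5164, 0.2846, 0.2892]
ee_rot: [-3.139, 0.0, -0.048]
wrist_force: [-5.5, -0.6, 16.2]
width: 0.0002
finger_force: 8.4
```

carry_out([
  {"dx":0,"dy":0.05,"dz":-0.25,"wx":0,"wy":0,"wz":0,"gripper":255},
  {"dx":0.15,"dy":0,"dz":-0.55,"wx":0,"wy":0,"wz":0,"gripper":255},
  {"dx":0.15,"dy":0,"dz":-0.6,"wx":0,"wy":0,"wz":0,"gripper":255},
  {"dx":0.23,"dy":0,"dz":-0.58,"wx":0,"wy":0,"wz":0,"gripper":255},
  {"dx":0.23,"dy":0,"dz":-0.58,"wx":0,"wy":0,"wz":0,"gripper":255},
  {"dx":0.31,"dy":0,"dz":-0.545,"wx":0,"wy":0,"wz":0,"gripper":255},
  {"dx":0.31,"dy":0,"dz":-0.545,"wx":0,"wy":0,"wz":0,"gripper":255},
  {"dx":0,"dy":0,"dz":-0.55,"wx":0,"wy":0,"wz":0,"gripper":255},
  {"dx":0,"dy":0,"dz":0,"wx":0,"wy":0,"wz":0,"gripper":255},
])

```text
time: 31.5
tool_pos: [0.5455, 0.2819, 0.3699]
ee_rot: [-3.141, 0.001, -0.049]
wrist_force: [0.5, -0.1, -0.7]
width: 0.0003
finger_force: 0.0
```

```bash
python3 push.py|sed -n '1p;4p'
```

```text
31.5 [0.5455 0.2819 0.3699] [-3.141e+00  1.000e-03 -4.900e-02] [ 0.5 -0.1 -0.7]
side_now (array([ 39,  29,  24,  30, 281], dtype=int32), array([241.51601423, 233.2633452 ])) (np.float64(284.5176470588235), np.float64(243.31764705882352))
```

Four teeth done. Fifth stroke in steps, watching the force.

carry_out([
  {"dx":0,"dy":-0.05,"dz":0.8,"wx":0,"wy":0,"wz":0,"gripper":255},
  {"dx":-0.31,"dy":0,"dz":0.545,"wx":0,"wy":0,"wz":0,"gripper":255},
  {"dx":-0.31,"dy":0,"dz":0.545,"wx":0,"wy":0,"wz":0,"gripper":255},
  {"dx":-0.23,"dy":0,"dz":0.58,"wx":0,"wy":0,"wz":0,"gripper":255},
  {"dx":0,"dy":0,"dz":0,"wx":0,"wy":0,"wz":0,"gripper":255},
  {"dx":0,"dy":0,"dz":0,"wx":0,"wy":0,"wz":0,"gripper":255},
])

```text
time: 32.05
tool_pos: [0.5266, 0.284, 0.3186]
ee_rot: [-3.141, 0.006, -0.048]
wrist_force: [-2.0, 0.9, 5.5]
width: -0.0001
finger_force: 2.4
```

carry_out([
  {"dx":-0.12,"dy":0,"dz":0.3,"wx":0,"wy":0,"wz":0,"gripper":255},
  {"dx":-0.11,"dy":0,"dz":0.28,"wx":0,"wy":0,"wz":0,"gripper":255},
  {"dx":0,"dy":0,"dz":0,"wx":0,"wy":0,"wz":0,"gripper":255},
  {"dx":0,"dy":0,"dz":0,"wx":0,"wy":0,"wz":0,"gripper":255},
])

```text
time: 32.38
tool_pos: [0.5224, 0.2842, 0.3086]
ee_rot: [-3.141, 0.004, -0.048]
wrist_force: [-2.9, -0.2, 7.6]
width: 0.0002
finger_force: 3.9
```

carry_out([
  {"dx":-0.15,"dy":0,"dz":0.5,"wx":0,"wy":0,"wz":0,"gripper":255},
  {"dx":0,"dy":0,"dz":0,"wx":0,"wy":0,"wz":0,"gripper":255},
  {"dx":0,"dy":0,"dz":0,"wx":0,"wy":0,"wz":0,"gripper":255},
])

```text
time: 32.63
tool_pos: [0.5193, 0.2843, 0.2997]
ee_rot: [-3.14, 0.003, -0.048]
wrist_force: [-4.3, -0.4, 11.1]
width: 0.0003
finger_force: 5.5
```

carry_out([
  {"dx":-0.08,"dy":0,"dz":0.25,"wx":0,"wy":0,"wz":0,"gripper":255},
  {"dx":0,"dy":0,"dz":0,"wx":0,"wy":0,"wz":0,"gripper":255},
  {"dx":0,"dy":0,"dz":0,"wx":0,"wy":0,"wz":0,"gripper":255},
])

```text
time: 32.88
tool_pos: [0.518, 0.2843, 0.296]
ee_rot: [-3.14, 0.001, -0.049]
wrist_force: [-4.6, -0.8, 14.8]
width: 0.0007
finger_force: 6.8
```

The force rises springily before the low end, so the nose is pressing. Pushing to just under 20 N.

carry_out([
  {"dx":-0.06,"dy":0,"dz":0.22,"wx":0,"wy":0,"wz":0,"gripper":255},
  {"dx":0,"dy":0,"dz":0,"wx":0,"wy":0,"wz":0,"gripper":255},
  {"dx":0,"dy":0,"dz":0,"wx":0,"wy":0,"wz":0,"gripper":255},
])

```text
time: 33.13
tool_pos: [0.5169, 0.2844, 0.2924]
ee_rot: [-3.139, 0.0, -0.049]
wrist_force: [-5.1, -1.4, 16.4]
width: 0.0004
finger_force: 7.9
```

carry_out([
  {"dx":-0.04,"dy":0,"dz":0.2,"wx":0,"wy":0,"wz":0,"gripper":255},
  {"dx":0,"dy":0,"dz":0,"wx":0,"wy":0,"wz":0,"gripper":255},
  {"dx":0,"dy":0,"dz":0,"wx":0,"wy":0,"wz":0,"gripper":255},
])

```text
time: 33.38
tool_pos: [0.516, 0.2844, 0.2893]
ee_rot: [-3.139, -0.001, -0.049]
wrist_force: [-5.8, -1.8, 16.7]
width: 0.0009
finger_force: 9.0
```

```bash
python3 push.py|sed -n '1p;4p'
```

```text
33.3833 [0.516  0.2844 0.2893] [-3.139e+00 -1.000e-03 -4.900e-02] [-5.8 -1.8 16.7]
side_now (array([ 45,  32,  22,  30, 300], dtype=int32), array([245.52333333, 236.04666667])) (np.float64(295.41129032258067), np.float64(264.80645161290323))
```

Full stroke reached at 16.7 N. Letting it rise and lifting clear, then one last composite look.

carry_out([
  {"dx":0,"dy":0.05,"dz":-0.25,"wx":0,"wy":0,"wz":0,"gripper":255},
  {"dx":0.15,"dy":0,"dz":-0.55,"wx":0,"wy":0,"wz":0,"gripper":255},
  {"dx":0.15,"dy":0,"dz":-0.6,"wx":0,"wy":0,"wz":0,"gripper":255},
  {"dx":0.23,"dy":0,"dz":-0.58,"wx":0,"wy":0,"wz":0,"gripper":255},
  {"dx":0.23,"dy":0,"dz":-0.58,"wx":0,"wy":0,"wz":0,"gripper":255},
  {"dx":0.31,"dy":0,"dz":-0.545,"wx":0,"wy":0,"wz":0,"gripper":255},
  {"dx":0.31,"dy":0,"dz":-0.545,"wx":0,"wy":0,"wz":0,"gripper":255},
  {"dx":0,"dy":0,"dz":-0.55,"wx":0,"wy":0,"wz":0,"gripper":255},
  {"dx":0,"dy":0,"dz":0,"wx":0,"wy":0,"wz":0,"gripper":255},
  {"dx":0,"dy":0,"dz":0,"wx":0,"wy":0,"wz":0,"gripper":255},
])

```text
time: 34.27
tool_pos: [0.5445, 0.2819, 0.3677]
ee_rot: [-3.142, 0.004, -0.049]
wrist_force: [-0.1, 0.5, 0.4]
width: 0.0001
finger_force: 0.0
```

```bash
python3 push.py|sed -n '1p;4p'; python3 - <<'E'
from h import *
import pickle
c=eyes.get_calibration('wrist');w=eyes.snapshot('wrist')[:,:,::-1];pickle.dump(c,open('w6.pkl','wb'));cv2.imwrite('pics/w6.png',w)
s=cv2.imread('pics/side_now.png')
a=cv2.resize(s[205:285,205:335],None,fx=6,fy=6,interpolation=cv2.INTER_CUBIC)[:,:780]
b=cv2.resize(w[0:200,250:640],None,fx=.6*1,fy=.6)
C=np.zeros((600,800,3),np.uint8);C[:480,:780]=a;C[480:600,:b.shape[1]]=b[:120]
cv2.imwrite('pics/fin.png',C)
E
```

```text
34.2667 [0.5445 0.2819 0.3677] [-3.142  0.004 -0.049] [-0.1  0.5  0.4]
side_now (array([ 45,  31,  21,  31, 282], dtype=int32), array([245.41489362, 234.78723404])) (np.float64(284.3030303030303), np.float64(243.76969696969698))
```

View pics/fin.png

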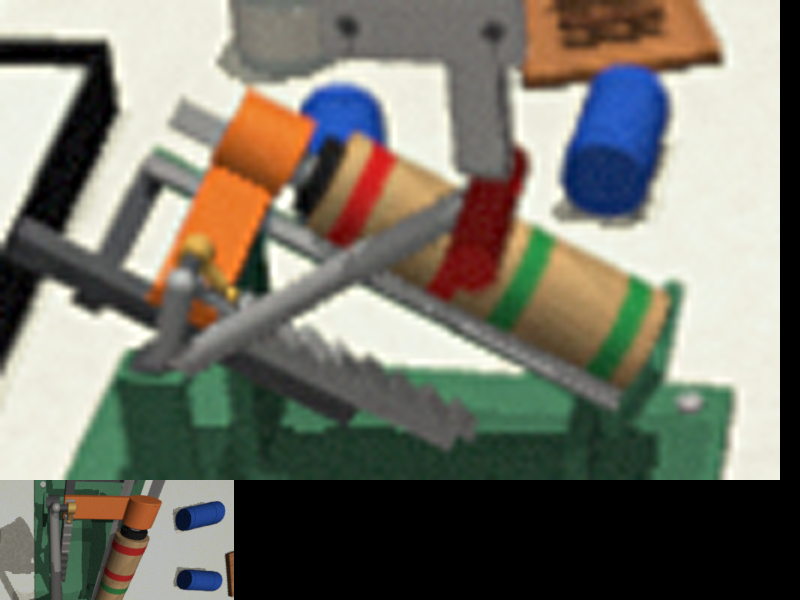

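The side view shows the stack in the trough, green against the stop (640,370), red above it, and the black nose at (318,180) touching the red blank. I'll measure how far the nose is pressed in from the orange-to-black gap against the start.

```bash
python3 - <<'E'
from fit import *
p=r.x
def prof(f,x0,z):
    im=cv2.imread(f'pics/{f}.png').astype(np.float32);xs=np.arange(x0,x0+.07,.001)
    uv=np.array([proj('side',T(p,(x,.002,z)),SC) for x in xs]).astype(np.float32)
    v=cv2.remap(im,uv[None,:,0],uv[None,:,1],cv2.INTER_LINEAR)[0]
    sat=v[:,2]-v[:,0] ; g=v.mean(1)
    return xs,sat,g
for z in(.008,.014):
  for f,x0 in(('side0',.205),('side_now',.14)):
    xs,sat,g=prof(f,x0,z);print(f,z);print(' '.join(f'{x*1e3:.0f}:{int(s)}/{int(k)}' for x,s,k in list(zip(xs,sat,g))[::2]))
E
```

```text
side0 0.008
205:17/199 207:15/197 209:16/198 211:16/198 213:14/198 215:18/203 217:20/204 219:17/180 221:10/93 223:3/41 225:-1/23 227:0/35 229:3/78 231:4/128 233:4/152 235:0/132 237:2/100 239:25/84 241:113/102 243:178/122 245:191/129 247:184/131 249:183/130 251:187/126 253:184/128 255:182/128 257:180/131 259:184/128 261:182/129 263:180/129 265:181/129 267:183/126 269:188/126 271:187/129 273:173/116 275:124/85
side_now 0.008
140:162/85 142:157/86 144:139/99 146:100/121 148:79/133 150:77/138 152:76/130 154:57/98 156:26/53 158:5/31 160:0/26 162:0/34 164:3/65 166:2/100 168:0/107 170:23/89 172:101/99 174:181/124 176:190/128 178:184/130 180:182/129 182:182/129 184:184/128 186:185/127 188:182/130 190:181/130 192:181/129 194:183/128 196:182/128 198:181/129 200:182/128 202:187/126 204:179/126 206:117/139 208:43/173
side0 0.014
205:15/234 207:14/234 209:13/235 211:13/235 213:14/235 215:14/236 217:15/242 219:17/212 221:12/120 223:5/48 225:4/22 227:2/38 229:7/102 231:13/168 233:15/211 235:14/203 237:15/191 239:30/181 241:114/158 243:173/144 245:193/137 247:189/139 249:186/139 251:184/140 253:187/140 255:185/141 257:182/142 259:183/142 261:184/141 263:185/140 265:186/139 267:184/141 269:186/141 271:188/140 273:156/147 275:88/157
side_now 0.014
140:172/89 142:170/91 144:157/101 146:116/131 148:95/149 150:89/155 152:90/151 154:70/117 156:36/67 158:7/43 160:-1/32 162:-1/28 164:-6/37 166:-37/61 168:-72/82 170:-35/82 172:68/103 174:177/131 176:196/135 178:193/137 180:188/138 182:187/138 184:187/136 186:188/135 188:186/138 190:185/139 192:186/138 194:187/138 196:186/138 198:185/138 200:184/141 202:191/137 204:175/142 206:108/168 208:35/215
```

The orange-to-nose gap shrank from about 15.8 mm to 11.9 mm. The nose is pressed in about 4 mm, so the stack is clamped. Lifting clear and handing in.

carry_out([
  {"dx":0,"dy":0,"dz":-1,"wx":0,"wy":0,"wz":0,"gripper":255},
  {"dx":0,"dy":0,"dz":-1,"wx":0,"wy":0,"wz":0,"gripper":255},
  {"dx":0,"dy":0,"dz":-1,"wx":0,"wy":0,"wz":0,"gripper":255},
  {"dx":0,"dy":0,"dz":0,"wx":0,"wy":0,"wz":0,"gripper":255},
  {"dx":0,"dy":0,"dz":0,"wx":0,"wy":0,"wz":0,"gripper":255},
  {"dx":0,"dy":0,"dz":0,"wx":0,"wy":0,"wz":0,"gripper":255},
])

```text
time: 34.87
tool_pos: [0.5449, 0.2818, 0.4257]
ee_rot: [3.14, 0.006, -0.049]
wrist_force: [-0.3, 0.3, -0.3]
width: 0.0008
finger_force: 0.0
```

```bash
python3 push.py|sed -n '1p;4p'; python3 -c "
from bench import robot
print(robot.close_job())"
```

```text
34.8667 [0.5449 0.2818 0.4257] [ 3.14   0.006 -0.049] [-0.3  0.3 -0.3]
side_now (array([ 46,  31,  21,  31, 277], dtype=int32), array([245.4801444 , 234.82310469])) (np.float64(284.8128078817734), np.float64(241.9310344827586))
the job is handed in; nothing more can be done
None
```

I handed the job in at about 35 s: the green blank is against the stop with the red one above it, and five full lever strokes pressed the nose in about 4 mm by camera measurement; the first two strokes pressed the lever's end buffer to about 26 N, the rest stayed under 17 N.

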